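# Square plates into a cross-fence board with a demagnetised pusher

## Task

Set up the plates for marking: take the orange-handled pusher and first dip its steel foot well down into the demagnetiser's well, then, with the pusher in hand, nudge every plate on the board fully home into the square corner of the fence in its own quarter, flush against both edges, never touching a plate with the gripper. When all are home, stand the pusher upright back on its rubber pad and gently set one steel hold-down block upright in the middle of each plate, leaving the plates flush and the other things on the table undisturbed.

Things in the scene. Friction and masses are not known exactly. Their poses are not given: they have to be found in the camera images.
- board: Fixed aluminium board 250 (own x) x 270 (own y) x 8 mm; origin: centre of underside. On it a dark steel cross fence along its x and y, bars 10 mm wide, 10 mm high (top 18 mm over the table), crossing at the origin: four quarters, each with a square corner. A plate home in its corner has its centre 35 mm from the origin in board x and 40 mm in board y, axes parallel to the board's.
- plate_1_centre (a point): Ground brass plate 60 (own x) x 70 (own y) x 8 mm, 0.25 kg, lying flat on the near left quarter of the board (board -x, +y); the point is its centre, half-way up. May be absent.
- plate_2_centre (a point): Ground brass plate 60 (own x) x 70 (own y) x 8 mm, 0.25 kg, lying flat on the near right quarter of the board (board -x, -y); the point is its centre, half-way up. May be absent.
- plate_3_centre (a point): Ground brass plate 60 (own x) x 70 (own y) x 8 mm, 0.25 kg, lying flat on the far left quarter of the board (board +x, +y); the point is its centre, half-way up. May be absent.
- plate_4_centre (a point): Ground brass plate 60 (own x) x 70 (own y) x 8 mm, 0.25 kg, lying flat on the far right quarter of the board (board +x, -y); the point is its centre, half-way up. May be absent.
- demag_well (a point): Centre of the floor of the demagnetiser's well. The demagnetiser is a fixed blue housing 90 x 90 x 45 mm high with an open square well 60 x 60 mm from above, 37 mm deep, its floor (this point, copper coloured) 8 mm above the table; axes along its sides.
- pad_top (a point): Centre of the top face of the pusher's parking pad, a fixed black rubber disc, 70 mm across and 3 mm thick, with a thin yellow edge.
- pusher_centre (a point): Pusher, 110 mm tall, 0.2 kg, bottom-heavy, at the start upright on the pad: round steel foot 30 mm across and 14 mm high, above it an orange handle 16 x 16 mm square (sides along own x and y) up to the top, to be grasped. The point is on its axis half-way up, 55 mm above its underside; own z points up the handle.
- pusher_foot (a point): Centre of the underside of the pusher's foot (55 mm below pusher_centre); same axes.
- block_1_centre (a point): Ground steel hold-down block, 36 (own x) x 45 (own y) x 45 mm high, 0.5 kg, in a row on the table near its far edge at the start; the point is its centre, half-way up. Grasp it across the 36 mm width. Three alike, and at most three plates: a block too many stays where it is.
- block_2_centre (a point): Ground steel hold-down block, 36 (own x) x 45 (own y) x 45 mm high, 0.5 kg, in a row on the table near its far edge at the start; the point is its centre, half-way up. Grasp it across the 36 mm width. Three alike, and at most three plates: a block too many stays where it is.
- block_3_centre (a point): Ground steel hold-down block, 36 (own x) x 45 (own y) x 45 mm high, 0.5 kg, in a row on the table near its far edge at the start; the point is its centre, half-way up. Grasp it across the 36 mm width. Three alike, and at most three plates: a block too many stays where it is.
- nut: Bystander: large hexagon nut, 36 x 41 x 29 mm, lying loose between the pad and the demagnetiser, a little to their left; origin at its underside. Not to be disturbed.
Not all that is in view belongs to the job. Of the things that look like the part that bears pusher_centre, the smaller one is meant.

How it is judged (in metres and radians):
On the way, in this order (a step that is already met when the one before it is completed fails the run):
1. the pusher, held, has its foot at least 15 mm below the rim of the demagnetiser's well (contact force between the fingers and pusher above 1 N and horizontal distance between pusher_foot and demag_well below 0.03 m and z of pusher_foot in the frame of demag_well below 0.022 m), for 0.2 s.
2. every plate is home in its corner while the pusher is still in the gripper and no block has been set on yet (contact force between the fingers and pusher above 1 N and x of plate_1_centre in the frame of board between -0.037 and -0.032 m and y of plate_1_centre in the frame of board between 0.037 and 0.042 m and angle between the x axis of each of plate_1_centre, plate_2_centre, plate_3_centre, plate_4_centre and the x axis of board, either way round below 0.04 rad and height (world z) of each of plate_1_centre, plate_2_centre, plate_3_centre, plate_4_centre below 0.015 m and x of plate_2_centre in the frame of board between -0.037 and -0.032 m and y of plate_2_centre in the frame of board between -0.042 and -0.037 m and x of plate_3_centre in the frame of board between 0.032 and 0.037 m and y of plate_3_centre in the frame of board between 0.037 and 0.042 m and x of plate_4_centre in the frame of board between 0.032 and 0.037 m and y of plate_4_centre in the frame of board between -0.042 and -0.037 m and height (world z) of each of block_1_centre, block_2_centre, block_3_centre below 0.03 m), for 0.2 s.
At the end, for the whole second after the job is handed in: Every plate is flat and home in its corner (gap to each fence bar under 2 mm, square within 0.04 rad) with a block upright on it, centre within 15 mm of the plate's; the pusher stands upright on its pad (foot centre within 25 mm of the pad's); all released and at rest (x of plate_1_centre in the frame of board between -0.037 and -0.032 m and y of plate_1_centre in the frame of board between 0.037 and 0.042 m and angle between the x axis of each of plate_1_centre, plate_2_centre, plate_3_centre, plate_4_centre and the x axis of board, either way round below 0.04 rad and height (world z) of each of plate_1_centre, plate_2_centre, plate_3_centre, plate_4_centre below 0.015 m and x of plate_2_centre in the frame of board between -0.037 and -0.032 m and y of plate_2_centre in the frame of board between -0.042 and -0.037 m and x of plate_3_centre in the frame of board between 0.032 and 0.037 m and y of plate_3_centre in the frame of board between 0.037 and 0.042 m and x of plate_4_centre in the frame of board between 0.032 and 0.037 m and y of plate_4_centre in the frame of board between -0.042 and -0.037 m and ((horizontal distance between block_1_centre and plate_1_centre below 0.015 m and height (world z) of block_1_centre between 0.035 and 0.043 m and angle between block_1_centre's own z axis and vertical below 0.1 rad) or (horizontal distance between block_2_centre and plate_1_centre below 0.015 m and height (world z) of block_2_centre between 0.035 and 0.043 m and angle between block_2_centre's own z axis and vertical below 0.1 rad) or (horizontal distance between block_3_centre and plate_1_centre below 0.015 m and height (world z) of block_3_centre between 0.035 and 0.043 m and angle between block_3_centre's own z axis and vertical below 0.1 rad)) and ((horizontal distance between block_1_centre and plate_2_centre below 0.015 m and height (world z) of block_1_centre between 0.035 and 0.043 m and angle between block_1_centre's own z axis and vertical below 0.1 rad) or (horizontal distance between block_2_centre and plate_2_centre below 0.015 m and height (world z) of block_2_centre between 0.035 and 0.043 m and angle between block_2_centre's own z axis and vertical below 0.1 rad) or (horizontal distance between block_3_centre and plate_2_centre below 0.015 m and height (world z) of block_3_centre between 0.035 and 0.043 m and angle between block_3_centre's own z axis and vertical below 0.1 rad)) and ((horizontal distance between block_1_centre and plate_3_centre below 0.015 m and height (world z) of block_1_centre between 0.035 and 0.043 m and angle between block_1_centre's own z axis and vertical below 0.1 rad) or (horizontal distance between block_2_centre and plate_3_centre below 0.015 m and height (world z) of block_2_centre between 0.035 and 0.043 m and angle between block_2_centre's own z axis and vertical below 0.1 rad) or (horizontal distance between block_3_centre and plate_3_centre below 0.015 m and height (world z) of block_3_centre between 0.035 and 0.043 m and angle between block_3_centre's own z axis and vertical below 0.1 rad)) and ((horizontal distance between block_1_centre and plate_4_centre below 0.015 m and height (world z) of block_1_centre between 0.035 and 0.043 m and angle between block_1_centre's own z axis and vertical below 0.1 rad) or (horizontal distance between block_2_centre and plate_4_centre below 0.015 m and height (world z) of block_2_centre between 0.035 and 0.043 m and angle between block_2_centre's own z axis and vertical below 0.1 rad) or (horizontal distance between block_3_centre and plate_4_centre below 0.015 m and height (world z) of block_3_centre between 0.035 and 0.043 m and angle between block_3_centre's own z axis and vertical below 0.1 rad)) and horizontal distance between pusher_foot and pad_top below 0.025 m and angle between pusher_foot's own z axis and vertical below 0.1 rad and height (world z) of pusher_foot below 0.008 m and linear speed of each of plate_1, plate_2, plate_3, plate_4, pusher below 0.02 m/s); the robot touches nothing.
It fails at once if the gripper or arm touches a plate (contact force between any of the fingers, the arm and plate_1 above 0.5 N or contact force between any of the fingers, the arm and plate_2 above 0.5 N or contact force between any of the fingers, the arm and plate_3 above 0.5 N or contact force between any of the fingers, the arm and plate_4 above 0.5 N).
It fails at once if the nut is moved more than 3 cm (distance of nut from where it was at the start of the episode above 0.03 m).
It fails at once if a block is set down hard on a plate (over 60 N) (contact force between any of block_1, block_2, block_3 and plate_1 above 60 N or contact force between any of block_1, block_2, block_3 and plate_2 above 60 N or contact force between any of block_1, block_2, block_3 and plate_3 above 60 N or contact force between any of block_1, block_2, block_3 and plate_4 above 60 N).
Of plate_1, plate_2, plate_3, plate_4 only 2 to 3 are there at a start; the rules pass over those that are not, and their reading is None.
At some moment in a run one of plate_1, plate_2, plate_3, plate_4 may be knocked a few centimetres aside while the robot is not near it.
It also fails if it takes over 210 s, if anything falls off the work surface, if the arm or the gripper's body presses on something with over 40 N, if the wrist force passes 120 N, or if a joint passes its speed limit or range.

## Robot

A 6-joint arm with a two-finger parallel gripper is mounted at the origin on the work surface; the furniture and walls round the work are solid. World frame = base frame: x ahead of the robot, y to its left, z up, the work surface at z = 0. Lengths are in mm, angles in degrees, forces in N, time in s.
With the tool pointing down it reaches from about 350 to 925 mm from the base axis. Payload 6.4 kg.
Tool frame: the origin (TCP) lies at the very end of the fingers, on their centre line; the grasp point (between the pads) lies 19 mm behind it; z points along the fingers, y is the line along which they close (so a half turn about z gives the same grasp; the last joint's range is limited). The gripper opens to 94 mm and grips with 3 to 60 N. Pads are 16 mm wide; open, the fingers measure 119 mm over their backs; the gripper's body (75 mm by 177 mm) begins 78 mm behind the grasp point.
Start: joints at [-84.574, 14.043, 89.255, -0, 76.702, -9.975], TCP at [172.628, -626.668, 205.455] pointing down, gripper open.
Joint ranges: [-179.41, 179.41], [-58.25, 129.5], [7.25, 145.43], [-54.29, 234.29], [11.92, 165.04], [-157.13, 157.13]. Speed limits (degrees/s): [147.25, 147.25, 180, 180, 180, 180].

## Interface

Orientations are given as a 3x3 rotation matrix whose columns are the frame's x, y, z axes.
In Python, from station import bot, capture gives the robot as it stands. The module is installed in compiled form; this text tells all that it offers.
- The arm moves only by the shell command python3 -m creep 'ROWS' [FORCE]. ROWS is JSON, one flat list of numbers, 7 for each row, row after row: the shift along the tool's x, y, z in cm, then the turn, a rotation vector about the tool's x, y, z in rad, then the closure, from -1 (fully open) to 1 (shut). A call has 1 to 10 rows; each row shifts and turns the commanded pose from where the row before left it, along the tool's axes as they then stand; what a row does not reach is not made up. A row lasts 1/8 s, in which the tool goes at most 62.5 mm and 10.7 degrees, less where a joint would pass 70% of its speed; a pose out of reach is approached as far as the arm can. A call with a gripper value outside its range is refused whole. The fingers move at their own pace and stop on an object; FORCE is the grip in N (left out, the last holds). Time passes only in rows, so rows that do not move let the fingers close. It gives the time, the measured TCP pose, the force, the opening and the grip force at its end, in the units of the state.
- bot.get_obs(): the state, without advancing time (a new reading comes with each control period).
- capture(name): name is "scene" or "top" or "wrist"; returns a dict with "image" (420x560x3 uint8, blue, green, red), "vfov" (degrees; the focal length in pixels is half the picture's height over the tangent of half this angle, whatever the lens; pixels are square), "cx", "cy" (the principal point, pixels), "k1" (the pictures are not rectified: a ray, as slopes to the right and down, at radius r is drawn at 1 + k1 r^2 times it, then the intrinsics apply), "R" (3x3) and "t" (3): a world point X has camera coordinates R X + t. Camera axes: x right, y down, z forward; pixel columns grow to the right and rows downward; lengths in mm; the calibration is good to about 2 mm. A picture is of the moment at which its call begins. There is no depth.
- bot.hand_in(): hands the job in; it is judged then, once.
The state is a dict: "clock": time; "joints": joint angles; "qd": joint speeds; "tau": joint torques, N m; "tool_pos": TCP position; "orientation": TCP orientation; "wrist_force": force on the tool from outside, world axes, zero at the start; "wrist_torque": the same for the moment, N m; "opening": finger opening in mm; "finger_force": force on a finger pad.
Only numpy, scipy, OpenCV 4.12 (cv2) and the standard library are available. Lean on these libraries where they do the work, as an engineer would, in place of code of your own. Each camera call takes 0.05 s, during which the arm holds its last target. There are 200 camera calls.

## Working session

There is one attempt and no reset: what is moved stays moved. The work goes in short steps, Python scripts to look and compute and a shell command to move; the robot and the scene stay as the last step left them, time stands still between calls to the robot, and variables do not carry over. Pictures are saved under pics/ and viewed, at most 14 in all, crops included, and the job is handed in when it is done.

```bash
mkdir -p pics; cat > h.py <<'E'
import numpy as np, cv2, json
from station import bot, capture
def snap(name, fn):
    c=capture(name); cv2.imwrite(f'pics/{fn}.png',c['image'])
    np.savez(f'pics/{fn}.npz',**{k:np.array(v) for k,v in c.items()}); return c
def load(fn): 
    d=np.load(f'pics/{fn}.npz'); return {k:d[k] for k in d.files}
def K(c):
    f=210/np.tan(np.radians(float(c['vfov'])/2)); return np.array([[f,0,float(c['cx'])],[0,f,float(c['cy'])],[0,0,1.]]), np.array([float(c['k1']),0,0,0])
def world(c,uv,z):
    k,d=K(c); p=cv2.undistortPoints(np.array(uv,float).reshape(-1,1,2),k,d,None,None).reshape(-1,2) if 0 else cv2.undistortPoints(np.array(uv,float).reshape(-1,1,2),k,d).reshape(-1,2)
    R,t=c['R'],c['t']; o=-R.T@t; r=np.c_[p,np.ones(len(p))]@R
    return o+r*((z-o[2])/r[:,2])[:,None]
def pix(c,X):
    k,d=K(c); return cv2.projectPoints(np.array(X,float).reshape(-1,1,3),cv2.Rodrigues(c['R'])[0],c['t'].reshape(3,1),k,d)[0].reshape(-1,2)
def crop(fn,x0,y0,x1,y1,s,out):
    im=cv2.imread(f'pics/{fn}.png')[y0:y1,x0:x1]; cv2.imwrite(f'pics/{out}.png',cv2.resize(im,None,fx=s,fy=s,interpolation=cv2.INTER_CUBIC))
E
python3 - <<'E'
from h import *
for n in('scene','top'):
    c=snap(n,n+'0'); print(n,c['vfov'],c['cx'],c['cy'],c['k1'],np.round(-c['R'].T@c['t']),np.round(c['R'],2).tolist())
a=cv2.imread('pics/top0.png'); cv2.imwrite('pics/top0b.png',cv2.resize(a,(800,600),interpolation=cv2.INTER_CUBIC))
o=bot.get_obs();print(o['clock'],np.round(o['tool_pos'],1),np.round(o['orientation'],3).tolist(),o['opening'])
E
```

```text
scene 46.74578576653455 278.72093573169883 198.92723585823455 0.019188505696948528 [-242.  514.  793.] [[-0.5, -0.86, 0.02], [-0.55, 0.3, -0.78], [0.67, -0.41, -0.62]]
top 56.11605469979757 275.2610067472921 206.955171619109 -0.037308969175823936 [ 369.   38. 1164.] [[0.01, -1.0, -0.03], [-0.98, -0.01, -0.18], [0.18, 0.03, -0.98]]
0.1 [ 172.6 -626.1  204.4] [[0.964, 0.266, -0.0], [0.266, -0.964, 0.002], [0.0, -0.002, -1.0]] 93.98070309748273
```

View pics/top0b.png

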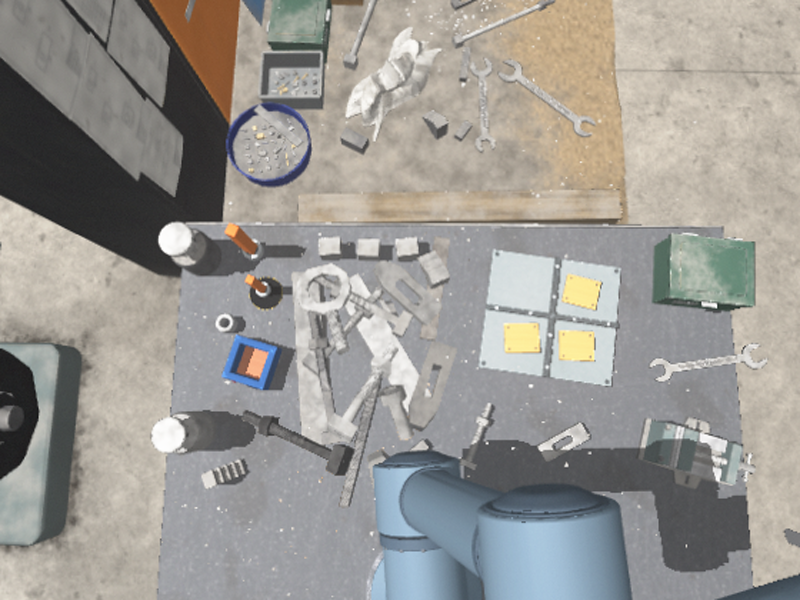

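View pics/scene0.png

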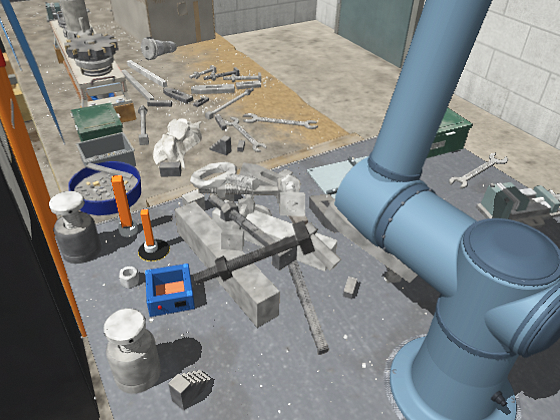

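The top view shows two orange handles. The taller one is at about (240,240) in the 800x600 view and has no pad. The smaller one is at (258,288), standing on the black pad. The description means the smaller one on the pad. The demagnetiser is at (252,362) and the nut at (228,323). There are plates at (521,338), (576,346) and (580,291), and the far left quarter is empty. The blocks are at (329,246), (367,248) and (405,246), and a slanted lookalike lies at (434,267).

```bash
python3 - <<'E'
from h import *
c=load('top0'); s=.7
for n,p,z in [('pad',(266,293),3),('tallfoot',(257,250),10),('demag rim',(252,362),45),('nut',(228,323),29),('board',(552,317),18),('p1',(521,338),16),('p2',(576,346),16),('p4',(582,291),16),('b1',(329,246),45),('b2',(367,248),45),('b3',(405,246),45),('x',(434,267),45)]:
    print(n,np.round(world(c,np.array([p])*s,z)[0]))
w=capture('wrist'); o=bot.get_obs(); T=np.eye(4)
Rt=o['orientation']; print('cam in tool',np.round(np.array(Rt).T@(-w['R'].T@w['t']-o['tool_pos']),1),np.round(w['R']@Rt,3).tolist(),w['vfov'])
crop('top0',120,140,320,290,4,'c1')
E
```

```text
pad [587. 341.   3.]
tallfoot [679. 364.  10.]
demag rim [439. 351.  45.]
nut [519. 410.  29.]
board [ 539. -255.   18.]
p1 [ 496. -190.   16.]
p2 [ 480. -302.   16.]
p4 [ 594. -319.   16.]
b1 [679. 204.  45.]
b2 [675. 126.  45.]
b3 [680.  48.  45.]
x [636. -12.  45.]
cam in tool [  72.2   -0.  -179.3] [[-0.0, 1.0, 0.0], [-0.968, -0.0, -0.249], [-0.249, -0.0, 0.968]] 58.30786257137341
```

View pics/c1.png

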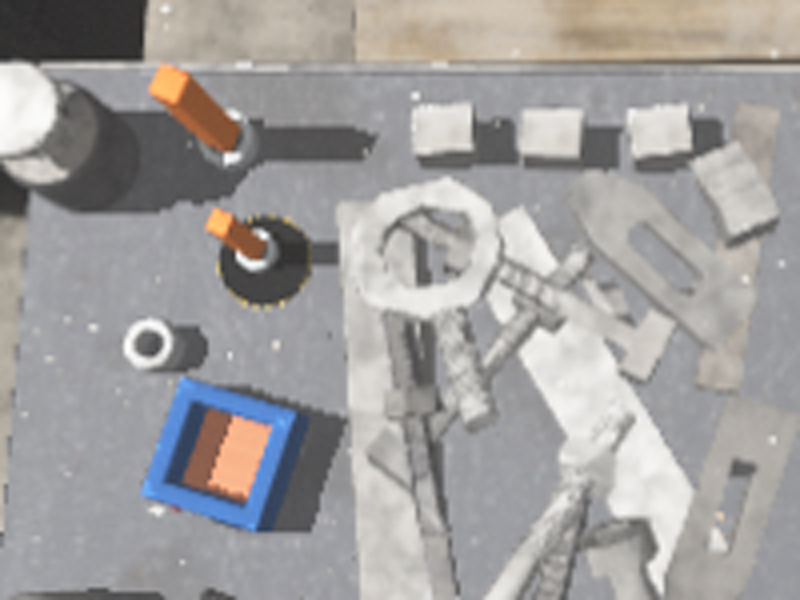

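The crop confirms it: the smaller orange pusher, at (255,250) in the crop, stands on the yellow-edged black pad, and the larger one at (195,115) has no pad. The first move goes over the board for a close look.

```bash
python3 -m creep '[0,0,-5,0,0,0.1345,-1, 0,0,-5,0,0,0.1345,-1, 0,0,-4,0,0,0,-1, 0,0,0,0,0,0,-1]' && python3 -m creep '[4.2,-3.7,0,0,0,0,-1,4.2,-3.7,0,0,0,0,-1,4.2,-3.7,0,0,0,0,-1,4.2,-3.7,0,0,0,0,-1,4.2,-3.7,0,0,0,0,-1,4.2,-3.7,0,0,0,0,-1,4.2,-3.7,0,0,0,0,-1,4.2,-3.7,0,0,0,0,-1,4.2,-3.7,0,0,0,0,-1,4.2,-3.7,0,0,0,0,-1]' && python3 -m creep '[0,0,0,0,0,0,-1,0,0,0,0,0,0,-1]'
python3 - <<'E'
from h import *
c=snap('wrist','w1'); crop('w1',0,0,560,420,800/560,'w1b')
E
```

```text
clock: 0.65
tool_pos: [172.8, -628.1, 349.8]
orientation: [[1.0, -0.0, 0.001], [-0.0, -1.0, -0.007], [0.001, 0.007, -1.0]]
wrist_force: [0.4, 0.1, 0.5]
opening: 94.0
finger_force: 0.0
clock: 1.9
tool_pos: [593.3, -255.0, 342.9]
orientation: [[1.0, -0.0, -0.003], [-0.0, -1.0, 0.002], [-0.003, -0.002, -1.0]]
wrist_force: [-0.0, -0.9, 0.3]
opening: 94.0
finger_force: 0.0
clock: 2.15
tool_pos: [592.1, -256.7, 343.6]
orientation: [[1.0, -0.0, -0.003], [-0.0, -1.0, 0.001], [-0.003, -0.001, -1.0]]
wrist_force: [-0.2, -0.6, 0.1]
opening: 93.9
finger_force: 0.0
```

View pics/w1b.png

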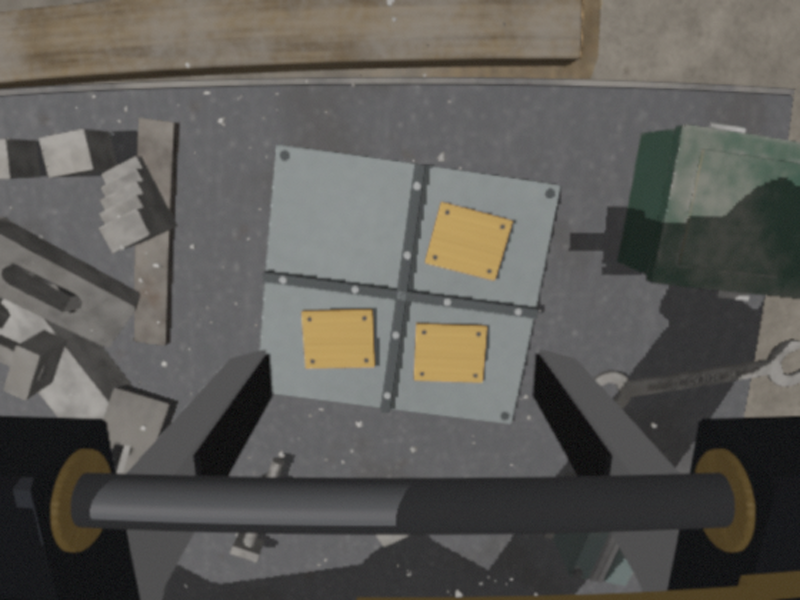

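The wrist view shows the board with plates in the far right (470,241), near left (338,339) and near right (451,352) quarters. The fence crosses at (402,293). The board corners are at (278,146), (560,185) and (513,423).

```bash
cat >> h.py <<'E'
def plates(c):
    hsv=cv2.cvtColor(c['image'],cv2.COLOR_BGR2HSV); m=cv2.inRange(hsv,(14,90,90),(32,255,255))
    m=cv2.morphologyEx(m,cv2.MORPH_CLOSE,np.ones((5,5)))
    out=[]
    for k in cv2.findContours(m,cv2.RETR_EXTERNAL,cv2.CHAIN_APPROX_NONE)[0]:
        if cv2.contourArea(k)<800: continue
        w=world(c,k.reshape(-1,2),16)[:,:2]
        if w[:,0].min()<380: continue
        r=cv2.minAreaRect(w.astype(np.float32)); out.append(r)
    return out
def board_fit(c,corners,ends=()):
    from scipy.optimize import least_squares
    P=[(p,q,8) for p,q in corners]+[(p,q,18) for p,q in ends]
    W=np.array([world(c,[p],z)[0][:2] for p,q,z in P]); Q=np.array([q for p,q,z in P],float)
    f=lambda v:(np.c_[Q[:,0]*np.cos(v[2])-Q[:,1]*np.sin(v[2])+v[0],Q[:,0]*np.sin(v[2])+Q[:,1]*np.cos(v[2])+v[1]]-W)
    s=least_squares(lambda v:f(v).ravel(),[540,-255,-.1]); return s.x,f(s.x)
E
python3 - <<'E'
from h import *
c=load('w1'); s=.7
b,r=board_fit(c,[(np.array(p)*s,q) for p,q in [((277,146),(125,135)),((560,185),(125,-135)),((513,423),(-125,-135))]],[(np.array(p)*s,q) for p,q in [((421,165),(125,0)),((265,277),(0,135)),((543,309),(0,-135)),((402,293),(0,0))]])
print(b,np.degrees(b[2]));print(r.round(1))
R=np.array([[np.cos(b[2]),-np.sin(b[2])],[np.sin(b[2]),np.cos(b[2])]])
for p in plates(c): print(np.round(p[0],1),np.round(p[1],1),round(p[2],1),'board',np.round((np.array(p[0])-b[:2])@R,1), 'corners b',np.round((cv2.boxPoints(p)-b[:2])@R,0).tolist())
E
```

```text
[ 5.42446269e+02 -2.57197581e+02 -1.28828119e-01] -7.38130751151052
[[ 1.3  0.6]
 [ 2.1 -1.7]
 [ 0.4 -1.6]
 [ 1.8  0.2]
 [-0.5  0.9]
 [-3.2  2.8]
 [-1.9 -1.1]]
[ 482.9 -303.7] [70.  60.4] 88.0 board [-53.1 -53.8] corners b [[-80.0, -91.0], [-20.0, -86.0], [-26.0, -16.0], [-86.0, -22.0]]
[ 497.7 -192.8] [60.1 70.2] 1.9 board [-52.6  58.1] corners b [[-88.0, 88.0], [-77.0, 19.0], [-17.0, 28.0], [-29.0, 98.0]]
[ 594.4 -318.7] [70.4 59.6] 75.5 board [ 59.4 -54.3] corners b [[25.0, -86.0], [85.0, -93.0], [93.0, -23.0], [34.0, -16.0]]
```

```bash
python3 -m creep '[0,-6,0,0,0,0,-1,0,-6,0,0,0,0,-1,0,-6,0,0,0,0,-1,0,-6,0,0,0,0,-1,0,-6,0,0,0,0,-1,0,-6,0,0,0,0,-1,0,-6,0,0,0,0,-1,0,-6,0,0,0,0,-1,0,-6,0,0,0,0,-1,0,-6,0,0,0,0,-1]' && python3 -m creep '[0,0,0,0,0,0,-1,0,0,0,0,0,0,-1]'
python3 - <<'E'
from h import *
c=snap('wrist','w2'); crop('w2',0,0,560,420,800/560,'w2b')
E
```

```text
clock: 3.45
tool_pos: [593.1, 343.3, 345.3]
orientation: [[1.0, -0.003, 0.0], [-0.003, -1.0, -0.0], [0.0, 0.0, -1.0]]
wrist_force: [-0.1, 0.6, -1.3]
opening: 94.0
finger_force: 0.0
clock: 3.7
tool_pos: [593.2, 341.7, 345.1]
orientation: [[1.0, -0.002, -0.0], [-0.002, -1.0, -0.001], [-0.0, 0.001, -1.0]]
wrist_force: [0.6, -0.7, -0.2]
opening: 94.1
finger_force: 0.0
```

View pics/w2b.png

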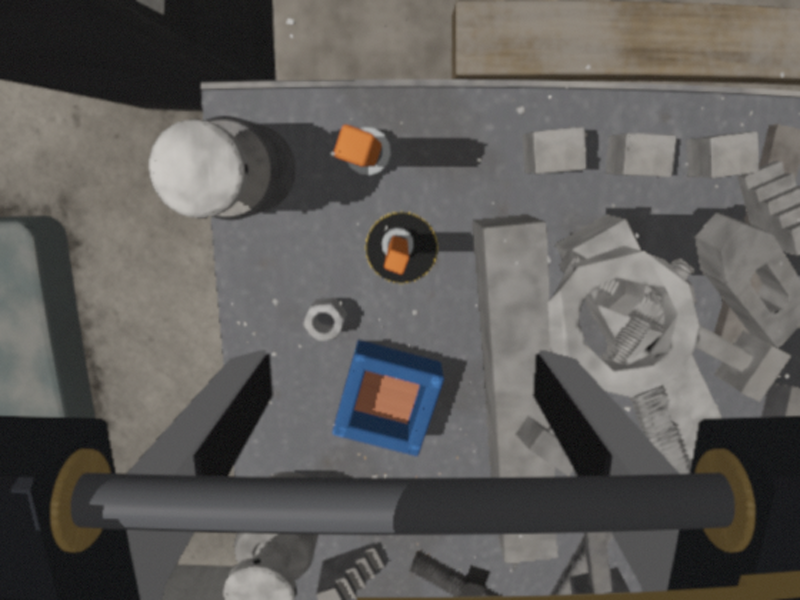

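The small pusher stands on its pad at about (398,250), with the demag well at (388,397) and the nut at (324,322). The blocks' tops are at (558,151), (648,155) and (735,156). I'll enlarge the view to get exact corners.

```bash
python3 - <<'E'
from h import *
im=cv2.imread('pics/w2.png'); s=5
a=cv2.resize(im[140:205,240:320],None,fx=s,fy=s,interpolation=cv2.INTER_CUBIC)
b=cv2.resize(im[230:325,225:320],None,fx=4,fy=4,interpolation=cv2.INTER_CUBIC)
d=cv2.resize(im[82:132,362:542],None,fx=4.4,fy=4.4,interpolation=cv2.INTER_CUBIC)
o=np.zeros((600,800,3),np.uint8); o[:325,:400]=a; o[:380,410:790]=b; o[380:600,:792]=d
cv2.imwrite('pics/c2.png',o)
E
```

```text
(no output)
```

View pics/c2.png

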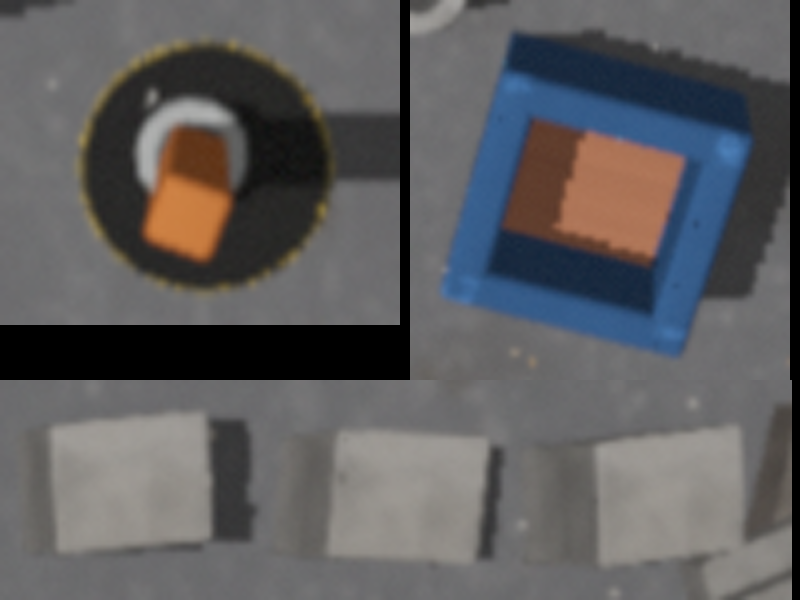

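```bash
python3 - <<'E'
from h import *
c=load('w2')
def g(P,s,o,off): return (np.array(P,float)-off+.5)/s-.5+np.array(o)
def show(n,uv,z):
    w=world(c,uv,z)[:,:2]; r=cv2.minAreaRect(w.astype(np.float32)); e=w[1]-w[0]; print(n,w.mean(0).round(1),'rect',np.round(r[1],1),'yaw of edge0',np.degrees(np.arctan2(e[1],e[0])).round(1), 'edge1',np.degrees(np.arctan2(*(w[2]-w[1])[::-1])).round(1))
show('pusher top',g([(173,174),(233,195),(209,263),(143,238)],5,(240,140),(0,0)),113)
show('pad',g([(81,165),(206,41),(331,165),(206,290)],5,(240,140),(0,0)),3)
show('foot top',g([(136,152),(192,98),(248,152)],5,(240,140),(0,0)),17)
show('demag',g([(508,70),(750,135),(683,355),(443,298)],4,(225,230),(410,0)),45)
for n,P in [('B1',[(50,424),(207,412),(212,542),(56,552)]),('B2',[(337,430),(488,437),(477,563),(328,556)]),('B3',[(594,443),(740,427),(744,548),(600,565)])]:
    show(n,g(P,4.4,(362,82),(0,380)),45)
# tall pusher: top corners guess -> height; clutter height of ring
print(world(c,np.array([[357,146],[375,150]])*.7,0).round(0))
E
```

```text
pusher top [593.3 346. ] rect [15.7 16.2] yaw of edge0 -109.6 edge1 160.8
pad [588.5 342.5] rect [49.8 49.9] yaw of edge0 -45.6 edge1 -134.7
foot top [599.3 346.2] rect [30.3 14.6] yaw of edge0 -46.3 edge1 -134.1
demag [439.9 356.3] rect [87.8 88.9] yaw of edge0 -106.1 edge1 165.2
B1 [679.7 204.7] rect [36.  45.3] yaw of edge0 -85.0 edge1 -173.9
B2 [677.1 124.1] rect [45.6 35.4] yaw of edge0 -91.1 edge1 -179.6
B3 [679.3  44.6] rect [34.9 46.1] yaw of edge0 -82.4 edge1 -170.5
[[684. 384.   0.]
 [680. 367.   0.]]
```

Pusher: axis at (593.3, 346.0), yaw −19.4°. Pad: (588.5, 342.5). Demag: (440, 356.3). I'll approach with the jaws half open, which keeps the fingers clear of the bar on the right.

```bash
python3 -m creep '[0,0,0,0,0,0.17,0,0,0,0,0,0,0.169,0,-0.14,-0.4,0,0,0,0,0,0,0,5,0,0,0,0,0,0,5,0,0,0,0,0,0,5,0,0,0,0,0,0,5,0,0,0,0,0,0,3,0,0,0,0,0,0,0,0,0,0,0]' && python3 - <<'E'
from h import *
c=snap('wrist','w3'); crop('w3',140,60,540,360,2,'w3b')
E
```

```text
clock: 4.88
tool_pos: [591.2, 345.9, 112.4]
orientation: [[0.943, -0.332, -0.006], [-0.332, -0.943, -0.002], [-0.005, 0.004, -1.0]]
wrist_force: [-0.2, -0.0, -0.6]
opening: 46.7
finger_force: 0.0
```

View pics/w3b.png

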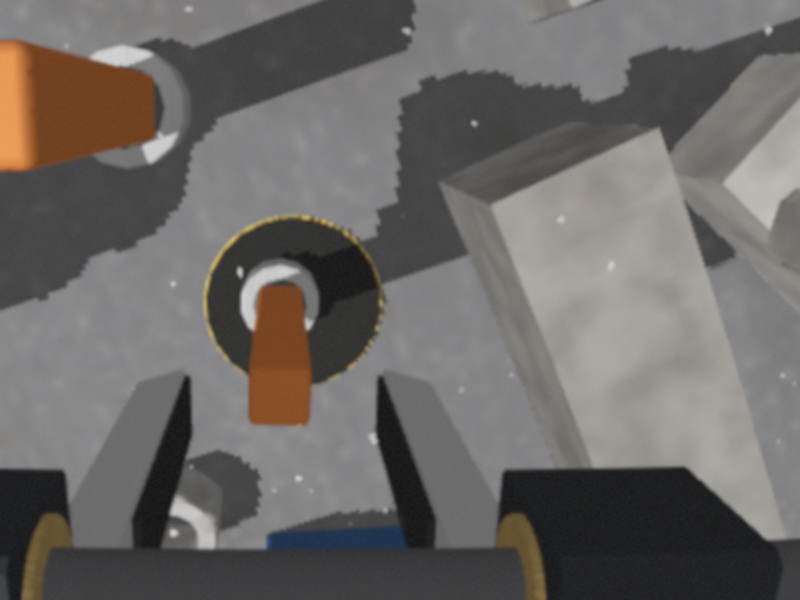

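The pusher handle, at (280,400) in this view, is centred between the fingers and square to them. I'll go down and grip.

```bash
python3 -m creep '[0.2,0,3,0,0,0,0,0,0,2.9,0,0,0,0,0,0,0,0,0,0,0,0,0,0,0,0,0,1,0,0,0,0,0,0,1,0,0,0,0,0,0,1,0,0,0,0,0,0,1,0,0,0,0,0,0,1]' 40 && python3 -m creep '[0,0,-3,0,0,0,1,0,0,-5,0,0,0,1,0,0,-5,0,0,0,1,0,0,0,0,0,0,1]' && python3 - <<'E'
from h import *
o=bot.get_obs(); R=np.array(o['orientation']); d=np.array([439.9,356.3,180])-o['tool_pos']
print('shift cm',(R.T@d/10).round(2))
E
```

```text
clock: 5.92
tool_pos: [595.2, 347.1, 57.4]
orientation: [[0.943, -0.333, 0.001], [-0.333, -0.943, 0.0], [0.001, -0.001, -1.0]]
wrist_force: [-0.2, -0.8, 5.3]
opening: 15.9
finger_force: 40.0
clock: 6.42
tool_pos: [597.2, 347.9, 191.6]
orientation: [[0.943, -0.333, 0.009], [-0.333, -0.943, 0.003], [0.007, -0.006, -1.0]]
wrist_force: [0.6, -0.3, -1.3]
opening: 15.8
finger_force: 40.0
shift cm [-15.13   4.44   1.03]
```

```bash
python3 -m creep '[-3.8,1.1,0,0,0,0,1,-3.8,1.1,0,0,0,0,1,-3.8,1.1,0,0,0,0,1,-3.75,1.1,0,0,0,0,1,0,0,0,0,0,0,1,0,0,3,0,0,0,1,0,0,0,0,0,0,1]' && python3 - <<'E'
from h import *
o=bot.get_obs(); R=np.array(o['orientation']); d=np.array([439.9,356.3,73])-o['tool_pos']
print('shift cm',(R.T@d/10).round(2))
E
```

```text
clock: 7.3
tool_pos: [435.5, 354.3, 152.7]
orientation: [[0.943, -0.333, -0.006], [-0.333, -0.943, -0.004], [-0.005, 0.006, -1.0]]
wrist_force: [-0.8, 0.3, -2.3]
opening: 15.7
finger_force: 40.0
shift cm [ 0.38 -0.37  7.96]
```

```bash
python3 -m creep '[0.35,-0.35,0,0,0,0,1,0,0,4,0,0,0,1,0,0,3.8,0,0,0,1,0,0,0,0,0,0,1,0,0,0,0,0,0,1,0,0,0,0,0,0,1,0,0,0,0,0,0,1]' && python3 -m creep '[0,0,-4,0,0,0,1,0,0,-4,0,0,0,1,0,0,-6,0,0,0,1,0,0,-6,0,0,0,1,0,0,-4,0,0,0,1,0,0,0,0,0,0,1]'
```

```text
clock: 8.18
tool_pos: [442.6, 358.4, 80.1]
orientation: [[0.943, -0.333, 0.002], [-0.333, -0.943, 0.001], [0.002, -0.002, -1.0]]
wrist_force: [0.1, 0.4, -1.2]
opening: 15.9
finger_force: 40.0
clock: 8.93
tool_pos: [443.2, 358.8, 323.4]
orientation: [[0.943, -0.333, 0.008], [-0.333, -0.943, 0.004], [0.006, -0.007, -1.0]]
wrist_force: [0.7, 0.6, -2.1]
opening: 15.7
finger_force: 40.0
```

The dip had only about 4 mm of margin, so I'll repeat it deeper to be certain.

```bash
python3 -m creep '[-0.1,0.3,0,0,0,0,1,0,0,5,0,0,0,1,0,0,5,0,0,0,1,0,0,5,0,0,0,1,0,0,4,0,0,0,1,0,0,4,0,0,0,1,0,0,2,0,0,0,1,0,0,0,0,0,0,1,0,0,0,0,0,0,1]' && python3 -m creep '[0,0,0,0,0,0,1,0,0,0,0,0,0,1]'&& python3 - <<'E'
from h import *
c=snap('scene','s2'); p=pix(c,[[440,356,60]])[0].astype(int); crop('s2',p[0]-60,p[1]-60,p[0]+60,p[1]+40,5,'s2b')
E
```

```text
clock: 10.05
tool_pos: [440.5, 355.8, 69.7]
orientation: [[0.943, -0.333, 0.002], [-0.333, -0.943, 0.001], [0.001, -0.001, -1.0]]
wrist_force: [0.5, 0.6, -1.3]
opening: 16.2
finger_force: 40.0
clock: 10.3
tool_pos: [440.3, 355.7, 69.5]
orientation: [[0.943, -0.333, 0.002], [-0.333, -0.943, 0.001], [0.001, -0.001, -1.0]]
wrist_force: [-0.2, -0.1, -2.0]
opening: 15.7
finger_force: 40.0
```

View pics/s2b.png

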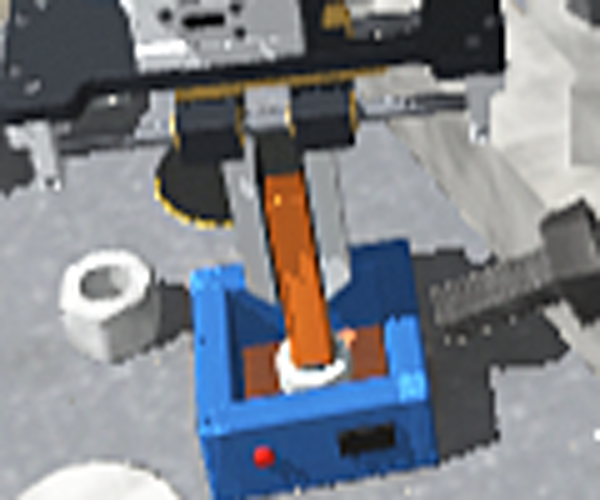

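The foot is seen resting deep inside the well, in the orange bottom at about (315,370). Next I lift, square the tool to the board, and travel there.

```bash
cat >> h.py <<'E'
B=np.array([542.4,-257.2]); BY=-0.1288
def b2w(p): c,s=np.cos(BY),np.sin(BY); return np.array([[c,-s],[s,c]])@np.array(p,float)+B
def w2b(p): c,s=np.cos(BY),np.sin(BY); return np.array([[c,s],[-s,c]])@(np.array(p,float)-B)
def go(p,z,world_xy=False):
    o=bot.get_obs(); R=np.array(o['orientation']); t=np.array(o['tool_pos'])
    w=np.array(p,float) if world_xy else b2w(p)
    print('clk',round(o['clock'],1),'tcp',t.round(1),'b',w2b(t[:2]).round(1),'yaw',np.degrees(np.arctan2(R[1,0],R[0,0])).round(2),'F',np.round(o['wrist_force'],1),'-> shift cm',(R.T@(np.r_[w,z]-t)/10).round(2))
E
python3 -m creep '[0,0,-5,0,0,-0.1,1,0,0,-5,0,0,-0.11,1,0,0,-5,0,0,0,1,0,0,-5,0,0,0,1,0,0,-5,0,0,0,1,0,0,-1,0,0,0,1,0,0,0,0,0,0,1]' 60 && python3 -c "
from h import *
go((-55,122),330)"
```

```text
clock: 11.22
tool_pos: [439.5, 355.3, 327.7]
orientation: [[0.992, -0.129, -0.001], [-0.129, -0.992, -0.0], [-0.0, 0.0, -1.0]]
wrist_force: [0.6, -0.3, -2.6]
opening: 15.6
finger_force: 60.0
clk 11.2 tcp [439.5 355.3 327.7] b [-180.7  594.2] yaw -7.4 F [ 0.6 -0.3 -2.6] -> shift cm [12.59 47.21 -0.22]
```

```bash
python3 -m creep '[1.4,5.2,0,0,0,0,1,1.4,5.2,0,0,0,0,1,1.4,5.2,0,0,0,0,1,1.4,5.2,0,0,0,0,1,1.4,5.2,0,0,0,0,1,1.4,5.2,0,0,0,0,1,1.4,5.2,0,0,0,0,1,1.4,5.2,0,0,0,0,1,1.4,5.2,0,0,0,0,1,0,0,0,0,0,0,1]' && python3 -m creep '[0,0,5,0,0,0,1,0,0,5,0,0,0,1,0,0,5,0,0,0,1,0,0,5,0,0,0,1,0,0,0,0,0,0,1,0,0,0,0,0,0,1]' && python3 - <<'E'
from h import *
c=snap('wrist','w4'); crop('w4',0,0,560,420,800/560,'w4b')
for p in plates(c): print(np.round(p[1],1),'board',w2b(p[0]).round(1))
go((-55,122),65)
E
```

```text
clock: 12.48
tool_pos: [503.2, -127.3, 324.6]
orientation: [[0.991, -0.134, -0.006], [-0.134, -0.991, 0.003], [-0.006, -0.002, -1.0]]
wrist_force: [-0.9, 0.8, -2.0]
opening: 15.6
finger_force: 60.0
clock: 13.22
tool_pos: [505.0, -124.6, 129.6]
orientation: [[0.992, -0.128, 0.001], [-0.128, -0.992, -0.0], [0.001, 0.0, -1.0]]
wrist_force: [0.2, -1.1, -1.5]
opening: 16.1
finger_force: 60.0
[71.9 60.6] board [-53.5 -51.9]
[60.  70.3] board [-53.   58.8]
[73.5 59.9] board [ 58.6 -53.2]
clk 13.3 tcp [ 505.7 -125.1  130.6] b [-53.3 126.3] yaw -7.37 F [-0.5 -0.3 -1.7] -> shift cm [-0.19  0.42  6.56]
```

View pics/w4b.png

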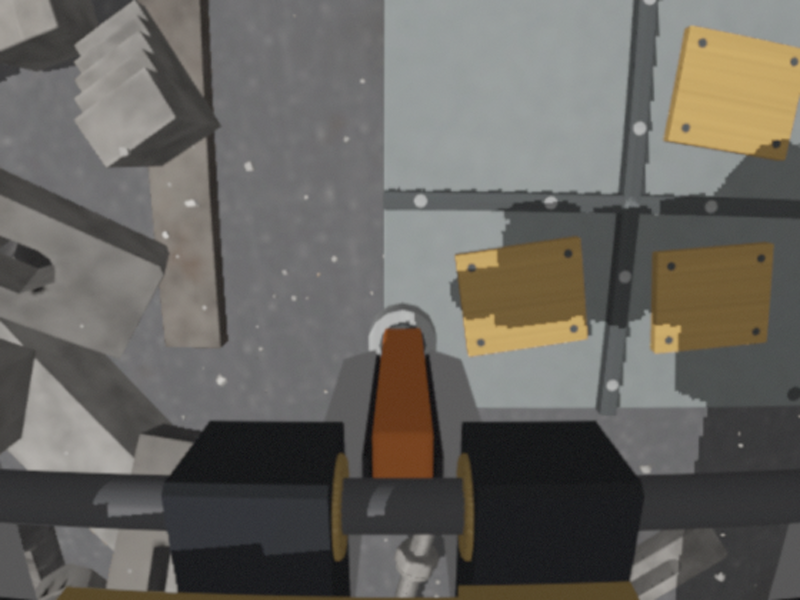

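The pusher foot, at (402,330), hangs straight beside plate 1, whose centre is at (523,295), and the geometry agrees with the plan. I'll lower it and push plate 1 toward −y.

```bash
python3 -m creep '[-0.2,0.4,3.3,0,0,0,1,0,0,3.2,0,0,0,1,0,0,0,0,0,0,1,0,0,0,0,0,0,1]' && python3 -c "
from h import *
go((-55,97),65)" && python3 -m creep '[0,0.5,0,0,0,0,1,0,0.5,0,0,0,0,1,0,0.5,0,0,0,0,1,0,0.5,0,0,0,0,1,0,0.4,0,0,0,0,1,0,0,0,0,0,0,1]' && python3 -c "
from h import *
go((-55,90),65)"
```

```text
clock: 13.78
tool_pos: [503.4, -129.3, 65.8]
orientation: [[0.992, -0.129, 0.003], [-0.129, -0.992, -0.001], [0.003, 0.001, -1.0]]
wrist_force: [0.9, 0.1, -0.9]
opening: 15.7
finger_force: 60.0
clk 13.8 tcp [ 503.4 -129.3   65.8] b [-55.1 121.9] yaw -7.4 F [ 0.9  0.1 -0.9] -> shift cm [0.01 2.49 0.08]
clock: 14.52
tool_pos: [498.7, -152.9, 63.4]
orientation: [[0.992, -0.129, -0.0], [-0.129, -0.992, -0.0], [-0.0, 0.0, -1.0]]
wrist_force: [1.0, 1.4, -1.7]
opening: 15.9
finger_force: 60.0
clk 14.5 tcp [ 498.7 -152.9   63.4] b [-56.7  97.8] yaw -7.41 F [ 1.   1.4 -1.7] -> shift cm [ 0.17  0.78 -0.16]
```

```bash
python3 -m creep '[0,0.2,0,0,0,0,1,0,0.2,0,0,0,0,1,0,0,0,0,0,0,1]' | grep -E 'tool|wrist'; python3 -m creep '[0,0.1,0,0,0,0,1,0,0.1,0,0,0,0,1,0,0,0,0,0,0,1]'| grep -E 'tool|wrist'; python3 -m creep '[0,0.1,0,0,0,0,1,0,0.1,0,0,0,0,1,0,0,0,0,0,0,1]'| grep -E 'tool|wrist'; python3 -c "
from h import *
go((-55,90),65)"
```

```text
tool_pos: [498.5, -154.5, 63.4]
wrist_force: [2.2, 8.9, 1.4]
tool_pos: [498.5, -155.0, 63.4]
wrist_force: [2.6, 14.1, 3.2]
tool_pos: [498.5, -155.4, 63.5]
wrist_force: [3.3, 18.9, 5.4]
clk 15.7 tcp [ 498.5 -155.4   63.5] b [-56.6  95.3] yaw -7.54 F [ 3.3 18.9  5.4] -> shift cm [ 0.16  0.53 -0.16]
```

```bash
cat >> h.py <<'E'
def rep(c):
    for p in plates(c):
        bx=np.array([w2b(q) for q in cv2.boxPoints(p)]); e=bx[1]-bx[0]; a=np.degrees(np.arctan2(e[1],e[0]))%90
        print(np.round(p[1],1),'board c',w2b(p[0]).round(1),'ang',round(a if a<45 else a-90,1))
E
python3 - <<'E'
from h import *
c=snap('wrist','w5'); crop('w5',200,60,560,330,2.2,'w5b'); rep(c)
o=bot.get_obs(); t=np.array(o['tool_pos']); R=np.array(o['orientation'])
for z in (10,24): print(pix(c,(t+np.array([0,0,-t[2]+z]))))
for q in [(0,0),(0,75),(-65,5),(-65,75),(0,135)]: print(q,((pix(c,np.r_[b2w(q),16])-[200,60])*2.2).round(0))
E
```

```text
[73.1 60.8] board c [-53.4 -52.4] ang 5.4
[60.5 69.7] board c [-52.7  47. ] ang 9.1
[58.4 58.8] board c [ 54.  -41.7] ang 3.7
[[282.47486491 231.11610448]]
[[282.27548568 237.9039996 ]]
(0, 0) [[529. 185.]]
(0, 75) [[256. 183.]]
(-65, 5) [[491. 410.]]
(-65, 75) [[251. 410.]]
(0, 135) [[ 35. 184.]]
```

View pics/w5b.png

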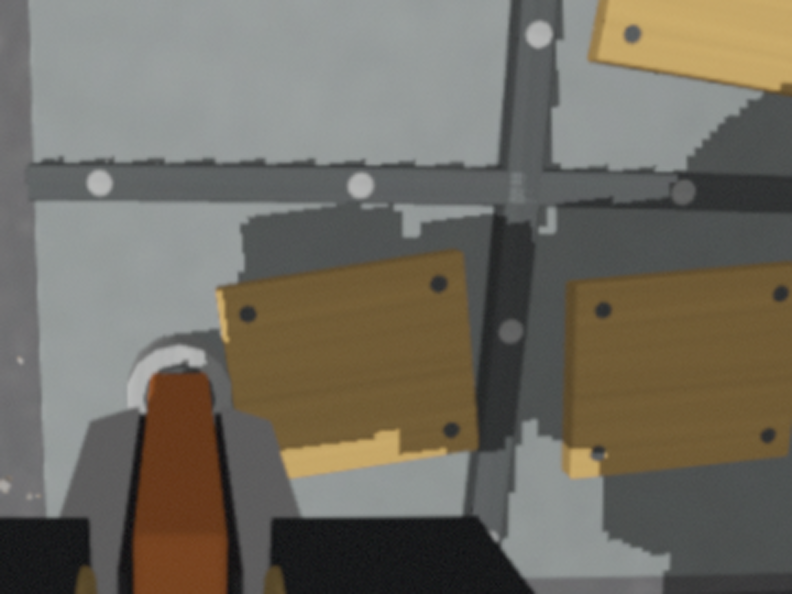

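Plate 1 touches the bar with its near corner, at (475,450) in this crop, and is still turned about 9°. It is jammed between the foot and that corner, so I'll push nearer its far end at board x≈−35 to turn it square.

```bash
python3 -m creep '[0,-1,0,0,0,0,1,0,-1,0,0,0,0,1,1.1,0,0,0,0,0,1,1.1,0,0,0,0,0,1,0,0.5,0,0,0,0,1,0,0.5,0,0,0,0,1,0,0.3,0,0,0,0,1,0,0,0,0,0,0,1]' | grep -E 'tool_pos|wrist'; python3 -m creep '[0,0.3,0,0,0,0,1,0,0.2,0,0,0,0,1,0,0,0,0,0,0,1]'| grep -E 'tool_pos|wrist'; python3 -m creep '[0,0.2,0,0,0,0,1,0,0.1,0,0,0,0,1,0,0,0,0,0,0,1]'| grep -E 'tool_pos|wrist'; python3 -c "
from h import *
go((-36,90),65); rep(snap('wrist','w6'))"
```

```text
tool_pos: [521.1, -155.0, 63.5]
wrist_force: [3.3, 4.9, -2.9]
tool_pos: [521.5, -158.5, 63.8]
wrist_force: [6.8, 11.4, -1.1]
tool_pos: [522.7, -160.2, 64.0]
wrist_force: [12.5, 16.2, -3.6]
clk 17.4 tcp [ 522.7 -160.2   64. ] b [-32.   93.6] yaw -7.6 F [12.5 16.2 -3.6] -> shift cm [-0.4   0.36 -0.11]
[72.  61.4] board c [-53.1 -52. ] ang 5.3
[69.8 57.7] board c [-46.8  44.1] ang 2.8
[66.6 59.5] board c [ 59.3 -49.7] ang -7.0
```

Plate 1 is now within about 3° of square. I'll lift, turn the tool 90° so the stiff direction lines up, and push it in +x.

```bash
python3 -m creep '[0,-0.9,0,0,0,0,1,0,0,-3,0,0,0,1,0,0,-2,0,0,0,1,-4,2,0,0,0,0,1,-4,2,0,0,0,0,1,0,0,0,0,0,0,1]' >/dev/null; python3 -m creep '[0,0,0,0,0,-0.1745,1,0,0,0,0,0,-0.1745,1,0,0,0,0,0,-0.1745,1,0,0,0,0,0,-0.1745,1,0,0,0,0,0,-0.1745,1,0,0,0,0,0,-0.1745,1,0,0,0,0,0,-0.1745,1,0,0,0,0,0,-0.1745,1,0,0,0,0,0,-0.1745,1,0,0,0,0,0,0,1]' && python3 -c "
from h import *
go((-112,52),65); rep(snap('wrist','w7'))"
```

```text
clock: 19.5
tool_pos: [436.5, -184.8, 113.5]
orientation: [[0.131, 0.991, 0.0], [0.991, -0.131, -0.0], [-0.0, 0.0, -1.0]]
wrist_force: [-0.3, 0.3, -2.4]
opening: 15.6
finger_force: 60.0
clk 19.5 tcp [ 436.5 -184.8  113.5] b [-114.3   58.2] yaw 82.48 F [-0.3  0.3 -2.4] -> shift cm [-0.62  0.23  4.85]
[33.  62.5] board c [ 59.6 -33. ] ang -6.8
[71.1 59.9] board c [-49.8  44.5] ang 2.6
```

```bash
python3 -m creep '[-0.6,0.2,2.5,0,0,0,1,0,0,2.3,0,0,0,1,0,0,0,0,0,0,1,0,0.5,0,0,0,0,1,0,0.5,0,0,0,0,1,0,0.5,0,0,0,0,1,0,0.5,0,0,0,0,1,0,0.5,0,0,0,0,1,0,0,0,0,0,0,1]' | grep -E 'tool_pos|wrist'; for i in 1; do python3 -m creep '[0,0.3,0,0,0,0,1,0,0.2,0,0,0,0,1,0,0,0,0,0,0,1]'| grep -E 'tool_pos|wrist'; python3 -m creep '[0,0.2,0,0,0,0,1,0,0.2,0,0,0,0,1,0,0,0,0,0,0,1]'| grep -E 'tool_pos|wrist'; done; python3 -c "
from h import *
go((-80,52),65); rep(snap('wrist','w8'))"
```

```text
tool_pos: [462.5, -194.0, 65.3]
wrist_force: [-0.4, -0.2, -1.9]
tool_pos: [467.3, -194.8, 65.4]
wrist_force: [-0.9, 0.5, -1.8]
tool_pos: [470.1, -195.0, 65.3]
wrist_force: [-5.1, 1.4, 0.4]
clk 21.4 tcp [ 470.1 -195.    65.3] b [-79.7  52.4] yaw 82.61 F [-5.1  1.4  0.4] -> shift cm [-0.04 -0.03  0.03]
[40.  49.6] board c [-82.1 -74.5] ang 0.4
[37.8 48.4] board c [ 63.2 -71.2] ang -3.1
[69.8 60.1] board c [-35.4  43.9] ang -1.0
```

Plate 1 is home in x (−35.4), which confirms the board fit. Plate 2 in x is next.

```bash
python3 -m creep '[0,-1.2,0,0,0,0,1,0,-1.2,-2,0,0,0,1,0,-1.2,-2,0,0,0,1,-4.6,0,0,0,0,0,1,-4.6,0,0,0,0,0,1,0,0,2,0,0,0,1,0,0,2,0,0,0,1,0,0,0,0,0,0,1]' >/dev/null; python3 -c "
from h import *
go((-116,-40),65)"; python3 -m creep '[0,0.5,0,0,0,0,1,0,0.5,0,0,0,0,1,0,0.5,0,0,0,0,1,0,0.5,0,0,0,0,1,0,0.5,0,0,0,0,1,0,0.4,0,0,0,0,1,0,0,0,0,0,0,1]' | grep -E 'tool_pos|wrist';  python3 -m creep '[0,0.3,0,0,0,0,1,0,0.2,0,0,0,0,1,0,0,0,0,0,0,1]'| grep -E 'tool_pos|wrist';  python3 -c "
from h import *
go((-80,-40),65); rep(snap('wrist','w9'))"
```

```text
clk 22.5 tcp [ 422.5 -281.1   64.2] b [-115.8  -39.1] yaw 82.55 F [-0.1  0.6 -1.4] -> shift cm [-0.09 -0.02 -0.08]
tool_pos: [452.8, -285.7, 65.4]
wrist_force: [0.0, 0.4, -1.7]
tool_pos: [456.5, -286.1, 65.3]
wrist_force: [-4.7, 1.2, 0.8]
clk 23.7 tcp [ 456.5 -286.1   65.3] b [-81.5 -39.7] yaw 82.6 F [-4.7  1.2  0.8] -> shift cm [-0.03  0.15  0.03]
[62.2 60.2] board c [-37.6 -52.3] ang -3.7
[70.5 62.3] board c [ 57.3 -53.6] ang -6.9
[69.8 60.2] board c [-35.4  42.5] ang -0.9
```

```bash
python3 -m creep '[0,0.2,0,0,0,0,1,0,0.2,0,0,0,0,1,0,0,0,0,0,0,1]'| grep -E 'tool_pos|wrist'; python3 -m creep '[0,-1.2,0,0,0,0,1,0,0,-3,0,0,0,1,0,0,-3,0,0,0,1,0,5,0,0,0,0,1,0,5,0,0,0,0,1,0,5.5,0,0,0,0,1,0,5.5,0,0,0,0,1,0,0,0,0,0,0,1]' >/dev/null; python3 -c "
from h import *
go((123,-40),65)"
```

```text
tool_pos: [457.4, -286.2, 65.1]
wrist_force: [-15.4, 1.5, 8.7]
clk 25.1 tcp [ 660.5 -312.2  124. ] b [124.2 -39.4] yaw 82.68 F [-1.   0.9 -2.3] -> shift cm [-0.06 -0.13  5.9 ]
```

```bash
python3 -m creep '[-0.05,-0.1,3,0,0,0,1,0,0,2.9,0,0,0,1,0,0,0,0,0,0,1,0,-0.5,0,0,0,0,1,0,-0.5,0,0,0,0,1,0,-0.5,0,0,0,0,1,0,-0.5,0,0,0,0,1,0,-0.5,0,0,0,0,1,0,-0.5,0,0,0,0,1,0,0,0,0,0,0,1]' | grep -E 'tool_pos|wrist';  python3 -m creep '[0,-0.4,0,0,0,0,1,0,-0.4,0,0,0,0,1,0,0,0,0,0,0,1]'| grep -E 'tool_pos|wrist'; python3 -c "
from h import *
go((80,-40),65)";  python3 -m creep '[0,-0.3,0,0,0,0,1,0,-0.2,0,0,0,0,1,0,0,0,0,0,0,1]'| grep -E 'tool_pos|wrist';  python3 -c "
from h import *
go((80,-40),65); rep(snap('wrist','w10'))"
```

```text
tool_pos: [626.2, -308.8, 66.4]
wrist_force: [0.6, -0.2, -0.5]
tool_pos: [618.1, -307.6, 66.2]
wrist_force: [1.5, -0.1, -2.1]
clk 26.8 tcp [ 618.1 -307.6   66.2] b [ 81.6 -40.3] yaw 82.58 F [ 1.5 -0.1 -2.1] -> shift cm [ 0.03 -0.16  0.12]
tool_pos: [615.8, -308.4, 67.6]
wrist_force: [5.6, -1.9, -2.3]
clk 27.1 tcp [ 615.8 -308.4   67.6] b [ 79.4 -41.4] yaw 82.57 F [ 5.6 -1.9 -2.3] -> shift cm [0.14 0.06 0.26]
[61.9 60.3] board c [ 35.7 -55.3] ang 3.8
[71.1 60.1] board c [-37.1 -56.6] ang -3.5
[69.4 59.4] board c [-35.1  42.8] ang -0.9
```

```bash
python3 -m creep '[0,-0.3,0,0,0,0,1,0,0,0,0,0,0,1]'| grep -E 'tool_pos|wrist'; python3 -m creep '[0,1,0,0,0,0,1,0,0,-4,0,0,0,1,0,0,-4,0,0,0,1,-4.2,-2.5,0,0,0,0,1,-4.2,-2.5,0,0,0,0,1,0,0,0,0,0,0,1]' >/dev/null;python3 -m creep '[0,0,0,0,0,0.1745,1,0,0,0,0,0,0.1745,1,0,0,0,0,0,0.1745,1,0,0,0,0,0,0.1745,1,0,0,0,0,0,0.1745,1,0,0,0,0,0,0.1745,1,0,0,0,0,0,0.1745,1,0,0,0,0,0,0.1745,1,0,0,0,0,0,0.1745,1,0,0,0,0,0,0,1]' | grep -E wrist; python3 -c "
from h import *
rep(snap('wrist','w11'))
go((36,-122),65)
c=load('w1')
import numpy as np
for z in (0,80,100,120): print(z,world(c,np.array([(680,125),(650,285)])*.7,z).round(0).tolist())
c=load('top0')
for z in (0,80,100,120): print(z,world(c,np.array([(672,235),(657,305)])*.7,z).round(0).tolist())"
```

```text
tool_pos: [614.8, -309.2, 68.9]
wrist_force: [10.7, -2.7, -2.7]
wrist_force: [-0.7, 0.3, -2.5]
[62.5 45.1] board c [-29.2 -54.4] ang -1.2
[69.3 59.2] board c [-35.   42.3] ang -0.8
[70.9 60.9] board c [ 35.8 -61.1] ang 2.9
clk 29.5 tcp [ 560.3 -384.   145.7] b [  34.  -123.4] yaw -7.19 F [ 0.7  0.2 -2.2] -> shift cm [ 0.21 -0.13  8.07]
0 [[705.0, -521.0, 0.0], [549.0, -507.0, 0.0]]
80 [[699.0, -481.0, 80.0], [566.0, -469.0, 80.0]]
100 [[697.0, -470.0, 100.0], [571.0, -459.0, 100.0]]
120 [[696.0, -460.0, 120.0], [575.0, -450.0, 120.0]]
0 [[721.0, -523.0, 0.0], [569.0, -480.0, 0.0]]
80 [[697.0, -484.0, 80.0], [555.0, -444.0, 80.0]]
100 [[691.0, -475.0, 100.0], [552.0, -435.0, 100.0]]
120 [[685.0, -465.0, 120.0], [549.0, -426.0, 120.0]]
```

```bash
python3 -m creep '[0.1,0,4,0,0,0,1,0,0,4,0,0,0,1,0,0,0,0,0,0,1,0,-0.5,0,0,0,0,1,0,-0.5,0,0,0,0,1,0,-0.5,0,0,0,0,1,0,-0.5,0,0,0,0,1,0,-0.5,0,0,0,0,1,0,-0.3,0,0,0,0,1]' | grep -E 'tool_pos|wrist';  python3 -m creep '[0,-0.2,0,0,0,0,1,0,-0.3,0,0,0,0,1,0,0,0,0,0,0,1]'| grep -E 'tool_pos|wrist'; python3 -c "
from h import *
go((35,-90),65)";  python3 -m creep '[0,-0.2,0,0,0,0,1,0,-0.3,0,0,0,0,1,0,0,0,0,0,0,1]'| grep -E 'tool_pos|wrist';  python3 -c "
from h import *
go((35,-90),65); rep(snap('wrist','w12'))"
```

```text
tool_pos: [565.2, -357.4, 67.0]
wrist_force: [-0.9, -1.9, -0.2]
tool_pos: [565.6, -351.9, 66.3]
wrist_force: [-0.2, -2.2, -1.3]
clk 31.0 tcp [ 565.6 -351.9   66.3] b [ 35.1 -90.9] yaw -7.4 F [-0.2 -2.2 -1.3] -> shift cm [-0.01 -0.09  0.13]
tool_pos: [565.3, -348.8, 66.4]
wrist_force: [-3.3, -7.6, -1.8]
clk 31.4 tcp [ 565.3 -348.8   66.4] b [ 34.5 -87.9] yaw -7.36 F [-3.3 -7.6 -1.8] -> shift cm [0.05 0.21 0.14]
[69.3 34.6] board c [-22.8  42.4] ang -0.5
[70.8 61.2] board c [ 36.3 -38.4] ang 0.4
```

```bash
python3 -m creep '[0,1,0,0,0,0,1,0,1.2,-3,0,0,0,1,0,1.2,-3,0,0,0,1,-3.5,0,0,0,0,0,1,-3.5,0,0,0,0,0,1,0,0,0,0,0,0,1]' >/dev/null; python3 -c "
from h import *
go((-35,-120),65); rep(snap('wrist','w13'))"; python3 -m creep '[0,0,3,0,0,0,1,0,0,3,0,0,0,1,0,0,0,0,0,0,1,0,-0.5,0,0,0,0,1,0,-0.5,0,0,0,0,1,0,-0.5,0,0,0,0,1,0,-0.5,0,0,0,0,1,0,-0.4,0,0,0,0,1,0,0,0,0,0,0,1]' | grep -E 'tool_pos|wrist';   python3 -c "
from h import *
go((-35,-90),65)"
```

```text
clk 32.2 tcp [ 490.6 -370.8  125.5] b [ -36.7 -119.4] yaw -7.5 F [ 0.6  0.1 -1.5] -> shift cm [0.18 0.08 6.05]
[69.8 60.1] board c [-36.9 -58. ] ang -3.5
[69.  59.2] board c [-35.   42.5] ang -0.7
[71.4 60.4] board c [ 36.  -38.8] ang 0.3
tool_pos: [495.7, -348.2, 66.8]
wrist_force: [1.1, -1.0, 0.1]
clk 33.4 tcp [ 495.7 -348.2   66.8] b [-34.6 -96.2] yaw -7.39 F [ 1.1 -1.   0.1] -> shift cm [-0.04 -0.62  0.18]
```

```bash
python3 -m creep '[0,-0.3,0,0,0,0,1,0,-0.3,0,0,0,0,1,0,0,0,0,0,0,1]'| grep -E 'tool_pos|wrist';  python3 -m creep '[0,-0.3,0,0,0,0,1,0,-0.2,0,0,0,0,1,0,0,0,0,0,0,1]'| grep -E 'tool_pos|wrist'; python3 -m creep '[0,1,0,0,0,0,1,0,1,-4,0,0,0,1,0,0,-4,0,0,0,1,0,0,0,0,0,0,1,0,0,0,0,0,0,1]' | grep -E 'tool_pos|wrist'; python3 -c "
from h import *
go((-35,122),145); rep(snap('wrist','w14'))"
```

```text
tool_pos: [496.2, -341.9, 66.3]
wrist_force: [0.7, -2.5, -1.7]
tool_pos: [497.8, -339.0, 67.0]
wrist_force: [1.0, -6.8, -3.7]
tool_pos: [493.4, -356.0, 144.4]
wrist_force: [0.6, -0.1, -2.5]
clk 34.7 tcp [ 493.4 -356.   144.4] b [ -35.9 -104.2] yaw -7.4 F [ 0.6 -0.1 -2.5] -> shift cm [  0.08 -22.62   0.  ]
[71.  60.2] board c [-37.8 -37.5] ang -0.3
[69.1 59.4] board c [-35.1  42.4] ang -0.6
[71.2 60.1] board c [ 35.6 -38.6] ang 0.1
```

P2 still needs about 3 mm in x. First I push P1 in y to finish it.

```bash
python3 -m creep '[0,-5.6,0,0,0,0,1,0,-5.6,0,0,0,0,1,0,-5.6,0,0,0,0,1,0,-5.6,0,0,0,0,1,0,0,0,0,0,0,1,0,0,4,0,0,0,1,0,0,3.9,0,0,0,1,0,0,0,0,0,0,1]' >/dev/null; python3 -c "
from h import *
go((-35,95),65)"
```

```text
clk 35.8 tcp [ 520.3 -134.5   63.9] b [-37.6 118.8] yaw -7.46 F [ 0.3 -0.  -1.8] -> shift cm [ 0.27  2.38 -0.12]
```

```bash
python3 -m creep '[0.2,0.6,0,0,0,0,1,0,0.6,0,0,0,0,1,0,0.6,0,0,0,0,1,0,0.5,0,0,0,0,1,0,0.2,0,0,0,0,1,0,0,0,0,0,0,1]'| grep -E 'tool_pos|wrist';  python3 -m creep '[0,0.2,0,0,0,0,1,0,0.2,0,0,0,0,1,0,0,0,0,0,0,1]'| grep -E 'tool_pos|wrist';python3 -m creep '[0,0.2,0,0,0,0,1,0,0.2,0,0,0,0,1,0,0,0,0,0,0,1]'| grep -E 'tool_pos|wrist'; python3 -c "
from h import *
go((-35,95),65);rep(snap('wrist','w15'))"
```

```text
tool_pos: [521.9, -160.1, 67.5]
wrist_force: [0.3, 0.8, -1.5]
tool_pos: [521.4, -162.1, 67.3]
wrist_force: [-0.7, 7.0, 0.1]
tool_pos: [521.1, -163.1, 67.3]
wrist_force: [2.3, 16.2, 3.3]
clk 37.3 tcp [ 521.1 -163.1   67.3] b [-33.2  90.6] yaw -7.52 F [ 2.3 16.2  3.3] -> shift cm [-0.18 -0.44  0.23]
[69.6 60.6] board c [-37.9 -37.2] ang -0.8
[70.4 59.2] board c [-35.3  42.7] ang -1.0
[69.9 59.5] board c [ 35.8 -38.1] ang 0.3
```

P1 is flush under 16 N. Averaging the pressed plates shows the board origin is about 2 mm off in y, so I'll correct it. Now P2 gets another push in x.

```bash
sed -i 's/^B=np.array.*/B=np.array([542.9,-255.0])/' h.py; python3 -m creep '[0,-1.2,0,0,0,0,1,0,0,-4,0,0,0,1,0,0,-3,0,0,0,1,-2.6,4.4,0,0,0,0,1,-2.6,4.4,0,0,0,0,1,-2.7,4.4,0,0,0,0,1,0,0,0,0,0,0,1]' >/dev/null; python3 -m creep '[0,0,0,0,0,-0.1745,1,0,0,0,0,0,-0.1745,1,0,0,0,0,0,-0.1745,1,0,0,0,0,0,-0.1745,1,0,0,0,0,0,-0.1745,1,0,0,0,0,0,-0.1745,1,0,0,0,0,0,-0.1745,1,0,0,0,0,0,-0.1745,1,0,0,0,0,0,-0.1745,1,0,0,0,0,0,0,1]' | grep wrist; python3 -c "
from h import *
go((-100,-40),65); rep(snap('wrist','w16'))"
```

```text
wrist_force: [0.8, -0.3, -2.2]Traceback (most recent call last):
  File "<string>", line 3, in <module>
    go((-100,-40),65); rep(snap('wrist','w16'))
    ~~^^^^^^^^^^^^^^^
  File "h.py", line 39, in go
    w=np.array(p,float) if world_xy else b2w(p)
                                         ~~~^^^
  File "h.py", line 35, in b2w
    def b2w(p): c,s=np.cos(BY),np.sin(BY); return np.array([[c,-s],[s,c]])@np.array(p,float)+B
                           ^^
NameError: name 'BY' is not defined. Did you mean: 'B'?
```

```bash
sed -i 's/^B=np.array.*/&; BY=-0.1288/' h.py; python3 -c "
from h import *
go((-100,-40),65); rep(snap('wrist','w16'))"
```

```text
clk 39.5 tcp [ 427.6 -276.1  137.4] b [-111.6  -35.8] yaw 82.53 F [ 0.8 -0.3 -2.2] -> shift cm [-0.42  1.16  7.24]
[70.8 60.5] board c [ 34.7 -40.5] ang 0.1
[70.5 60.8] board c [-38.9 -39.6] ang -1.0
[70.1 60.7] board c [-36.   40.3] ang -0.6
```

```bash
python3 -m creep '[-0.4,0,4,0,0,0,1,0,0,3.1,0,0,0,1,0,0,0,0,0,0,1,0,0.5,0,0,0,0,1,0,0.5,0,0,0,0,1,0,0.5,0,0,0,0,1,0,0.5,0,0,0,0,1,0,0.5,0,0,0,0,1,0,0.5,0,0,0,0,1,0,0,0,0,0,0,1]' | grep -E 'tool_pos|wrist';  python3 -m creep '[0,0.2,0,0,0,0,1,0,0.2,0,0,0,0,1,0,0,0,0,0,0,1]'| grep -E 'tool_pos|wrist';  python3 -m creep '[0,0.2,0,0,0,0,1,0,0.1,0,0,0,0,1,0,0,0,0,0,0,1]'| grep -E 'tool_pos|wrist'; python3 -c "
from h import *
go((-80,-40),65); rep(snap('wrist','w17'))"
```

```text
tool_pos: [456.5, -284.7, 66.3]
wrist_force: [-0.7, -0.8, -1.5]
tool_pos: [458.2, -284.8, 66.1]
wrist_force: [-8.8, 0.4, 3.9]
tool_pos: [458.8, -284.9, 66.0]
wrist_force: [-16.5, 0.2, 9.3]
clk 41.5 tcp [ 458.8 -284.9   66. ] b [-79.6 -40.5] yaw 82.69 F [-16.5   0.2   9.3] -> shift cm [ 0.05 -0.04  0.1 ]
[70.3 60.5] board c [ 34.9 -40.4] ang 0.0
[69.8 60.1] board c [-36.1 -39.5] ang -0.5
[69.7 60.1] board c [-35.8  40.1] ang -0.5
```

```bash
python3 -m creep '[0,-1.5,0,0,0,0,1,0,0,-5,0,0,0,1,0,0,-5,0,0,0,1,4,5,-5,0,0,0,1,4,5,-5,0,0,0,1,2,5,-5,0,0,0,1,0,0,0,0,0,0,1,0,0,0,0,0,0,1]' | grep tool_pos; python3 -c "
from h import *
go((-80,-40),65); c=snap('wrist','w18'); rep(c); p=pix(c,np.r_[B,16])[0].astype(int); print(p)
x0=max(p[0]-140,0);y0=max(p[1]-105,0); crop('w18',x0,y0,min(x0+280,560),min(y0+210,420),2.85,'w18b')"
```

```text
tool_pos: [576.2, -220.9, 284.5]
clk 42.5 tcp [ 576.2 -220.9  284.5] b [28.7 38.1] yaw 82.58 F [-0.5  0.3 -3. ] -> shift cm [ -7.83 -10.83  21.96]
[69.  59.7] board c [-35.8 -39.3] ang -0.3
[70.3 59.5] board c [-35.7  40.3] ang -1.0
[258 209]
```

View pics/w18b.png

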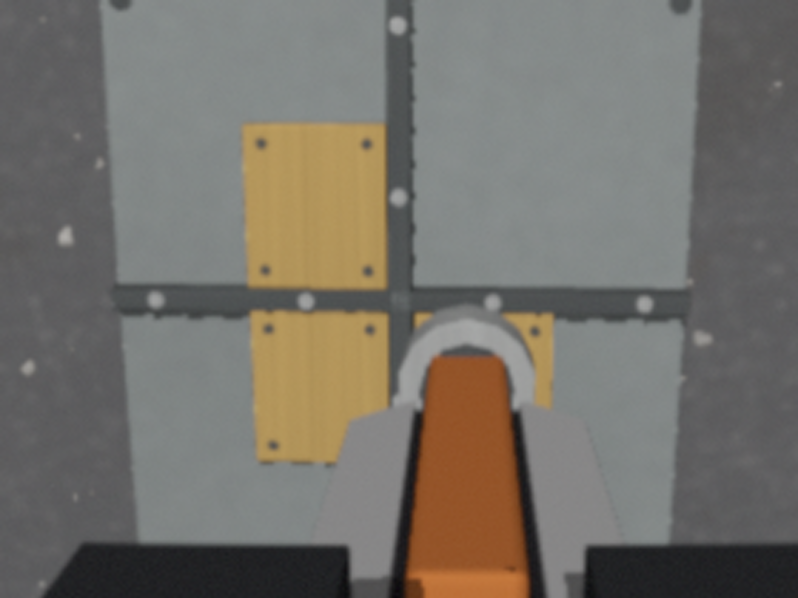

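P1 and P2, at upper left (315,205) and lower left (320,385), sit flush on both bars. P4, behind the foot at (485,315), touches both bars too. I'll take the pusher back to its pad.

```bash
python3 -m creep '[0,0,-3,0,0,0.178,1,0,0,-2,0,0,0.178,1,0,0,0,0,0,0.178,1,0,0,0,0,0,0.178,1,0,0,0,0,0,0.178,1,0,0,0,0,0,0.178,1,0,0,0,0,0,0.178,1,0,0,0,0,0,0.178,1,0,0,0,0,0,0.178,1,0,0,0,0,0,0.178,1]' >/dev/null; python3 -c "
from h import *
rep(snap('wrist','w19')); go((590,342),330,True)"
```

```text
[69.6 59.1] board c [-35.1  40.2] ang -1.2
[70.5 59.2] board c [-36.2 -39.3] ang -0.8
[71. 61.] board c [ 34.9 -40.6] ang -0.2
clk 43.9 tcp [ 575.4 -221.5  333.7] b [28.  37.4] yaw -20.04 F [-0.8  0.4 -2.8] -> shift cm [-17.94 -53.43   0.47]
```

```bash
python3 -m creep '[-1.8,-5.35,0,0,0,0,1,-1.8,-5.35,0,0,0,0,1,-1.8,-5.35,0,0,0,0,1,-1.8,-5.35,0,0,0,0,1,-1.8,-5.35,0,0,0,0,1,-1.8,-5.35,0,0,0,0,1,-1.8,-5.35,0,0,0,0,1,-1.8,-5.35,0,0,0,0,1,-1.8,-5.3,0,0,0,0,1,-1.7,-5.3,0,0,0,0,1]' >/dev/null; python3 -m creep '[0,0,5,0,0,0,1,0,0,5,0,0,0,1,0,0,5,0,0,0,1,0,0,3,0,0,0,1,0,0,0,0,0,0,1,0,0,0,0,0,0,1]' >/dev/null;  python3 -c "
from h import *
go((590,342),60,True)"
```

```text
clk 45.9 tcp [586.3 341.7 157.2] b [-33.6 597.3] yaw -19.39 F [ 0.   0.6 -1.9] -> shift cm [ 0.33 -0.14  9.72]
```

```bash
python3 -m creep '[0.3,-0.1,4,0,0,0,1,0,0,4,0,0,0,1,0,0,1.2,0,0,0,1,0,0,0,0,0,0,1,0,0,0,0,0,0,1]' | grep -E 'tool_pos|wrist'; python3 -m creep '[0,0,0.2,0,0,0,1,0,0,0,0,0,0,1,0,0,0,0,0,0,1]' | grep -E 'tool_pos|wrist'; python3 -m creep '[0,0,0.2,0,0,0,1,0,0,0,0,0,0,1,0,0,0,0,0,0,1]' | grep -E 'tool_pos|wrist'
```

```text
tool_pos: [590.6, 342.6, 66.8]
wrist_force: [-0.3, -0.3, -1.9]
tool_pos: [588.9, 342.0, 62.2]
wrist_force: [-0.0, 0.0, -2.0]
tool_pos: [588.7, 341.9, 59.8]
wrist_force: [-0.0, 0.0, -2.1]
```

```bash
for i in 1; do python3 -m creep '[0,0,0.15,0,0,0,1,0,0,0,0,0,0,1,0,0,0,0,0,0,1]' | grep -E 'tool_pos|wrist'; python3 -m creep '[0,0,0.1,0,0,0,1,0,0,0,0,0,0,1,0,0,0,0,0,0,1]' | grep -E 'tool_pos|wrist';python3 -m creep '[0,0,0.1,0,0,0,1,0,0,0,0,0,0,1,0,0,0,0,0,0,1]' | grep -E 'tool_pos|wrist'; python3 -m creep '[0,0,0.1,0,0,0,1,0,0,0,0,0,0,1,0,0,0,0,0,0,1]' | grep -E 'tool_pos|wrist'; done
```

```text
tool_pos: [588.8, 341.9, 58.4]
wrist_force: [-0.1, 0.2, -1.7]
tool_pos: [588.8, 341.9, 57.4]
wrist_force: [-0.2, -0.4, -2.7]
tool_pos: [588.8, 342.0, 56.4]
wrist_force: [0.4, 0.8, -2.1]
tool_pos: [588.9, 342.0, 55.6]
wrist_force: [-0.0, -0.1, -1.3]
```

```bash
python3 -m creep '[0,0,0.1,0,0,0,1,0,0,0,0,0,0,1,0,0,0,0,0,0,1]' | grep -E 'tool_pos|wrist'; python3 -m creep '[0,0,0.1,0,0,0,1,0,0,0,0,0,0,1,0,0,0,0,0,0,1]' | grep -E 'tool_pos|wrist'
```

```text
tool_pos: [589.0, 342.0, 55.6]
wrist_force: [-2.3, -1.1, 4.5]
tool_pos: [589.1, 342.0, 55.6]
wrist_force: [-4.2, -2.2, 9.9]
```

```bash
python3 -m creep '[0,0,-0.15,0,0,0,1,0,0,0,0,0,0,0,0,0,0,0,0,0,0,0,0,0,0,0,0,0,0,0,0,0,0,0,0]' | grep -E 'tool_pos|wrist|open'; python3 -m creep '[0,0,-3,0,0,0,0,0,0,-5,0,0,0,0,0,0,-5,0,0,0,0,0,0,-5,0,0,0,0,0,0,-5,0,0,0,0,0,0,-5,0,0,0,0,0,0,0,0,0,0,0]' | grep -E 'tool_pos|wrist'
python3 - <<'E'
from h import *
c=snap('wrist','w20'); rep(c)
p=pix(c,[588,342,50])[0].astype(int); print(p)
crop('w20',140,60,520,345,2.1,'w20b')
a=load('top0'); b=load('w1')
for z in (-700,-400,-200,-100,0,30,60,100): print(z,world(a,[(620*.7,221*.7)],z)[0].round(0),world(b,[(582*.7,62*.7)],z)[0].round(0))
E
```

```text
tool_pos: [588.8, 341.9, 54.7]
wrist_force: [0.6, 0.6, 0.9]
opening: 46.5
tool_pos: [590.6, 342.7, 341.3]
wrist_force: [-0.6, -0.7, -0.1]
[284 178]
-700 [ 981. -685. -700.] [ 885. -643. -700.]
-400 [ 883. -568. -400.] [ 831. -548. -400.]
-200 [ 817. -491. -200.] [ 795. -485. -200.]
-100 [ 784. -452. -100.] [ 777. -454. -100.]
0 [ 752. -413.    0.] [ 759. -422.    0.]
30 [ 742. -402.   30.] [ 754. -412.   30.]
60 [ 732. -390.   60.] [ 748. -403.   60.]
100 [ 719. -375.  100.] [ 741. -390.  100.]
```

View pics/w20b.png

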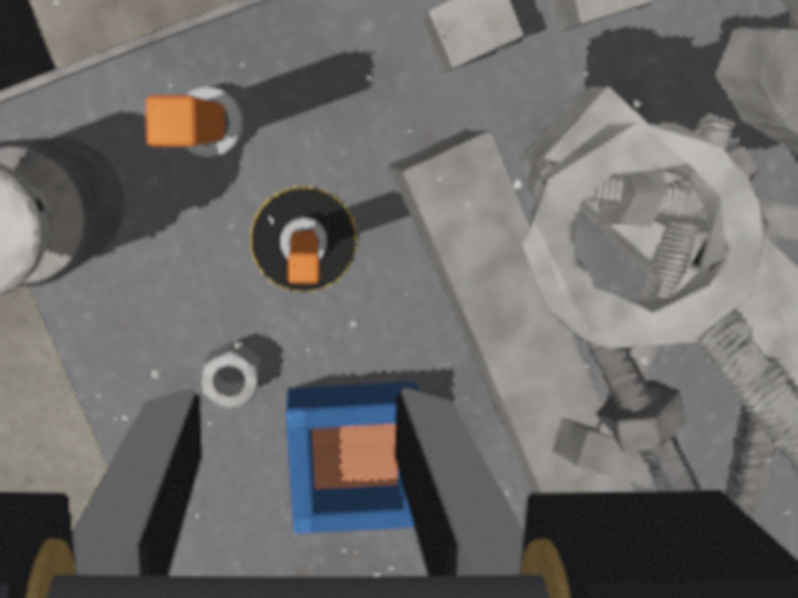

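The pusher stands upright, centred on its pad at (303,240). Next is block 1.

```bash
python3 -m creep '[0,0,0,0,0,-0.1823,-0.3,0,0,0,0,0,-0.1823,-0.3,0,0,0,0,0,-0.1823,-0.3,0,0,0,0,0,-0.1823,-0.3,0,0,0,0,0,-0.1823,-0.3,0,0,0,0,0,-0.1823,-0.3,0,0,0,0,0,-0.1823,-0.3,0,0,0,0,0,-0.1823,-0.3,0,0,0,0,0,-0.1823,-0.3,0,0,0,0,0,-0.1823,-0.3]' >/dev/null;python3 -m creep '[0,0,0,0,0,-0.1823,-0.3,0,0,0,0,0,0,-0.3]' >/dev/null;  python3 -c "
from h import *
go((679.7,204.7),120,True)"
```

```text
clk 52.6 tcp [588.1 341.7 332.4] b [-31.8 597.5] yaw 95.37 F [-0.3 -0.6 -0.5] -> shift cm [-14.47   7.91  21.22]
```

```bash
python3 -m creep '[-4.8,2.6,0,0,0,0,-0.3,-4.8,2.6,0,0,0,0,-0.3,-4.8,2.7,0,0,0,0,-0.3,0,0,0,0,0,0,-0.3,0,0,5,0,0,0,-0.3,0,0,5,0,0,0,-0.3,0,0,5,0,0,0,-0.3,0,0,3,0,0,0,-0.3,0,0,0,0,0,0,-0.3,0,0,0,0,0,0,-0.3]' ;  python3 -c "
from h import *
go((679.7,204.7),15,True); c=snap('wrist','w21'); print(pix(c,[[679.7,204.7,45]]),bot.get_obs()['opening']); crop('w21',140,60,520,345,2.1,'w21b')"
```

```text
clock: 53.82
tool_pos: [681.7, 207.0, 156.6]
orientation: [[-0.095, 0.995, 0.002], [0.995, 0.095, 0.0], [0.0, 0.002, -1.0]]
wrist_force: [0.7, -0.2, 0.5]
opening: 60.8
finger_force: 0.0
clk 53.8 tcp [681.7 207.  156.6] b [ 78.3 476. ] yaw 95.48 F [ 0.7 -0.2  0.5] -> shift cm [-0.21 -0.25 14.15]
[[278.48568234 212.11528518]] 61.24398262813367
```

View pics/w21b.png

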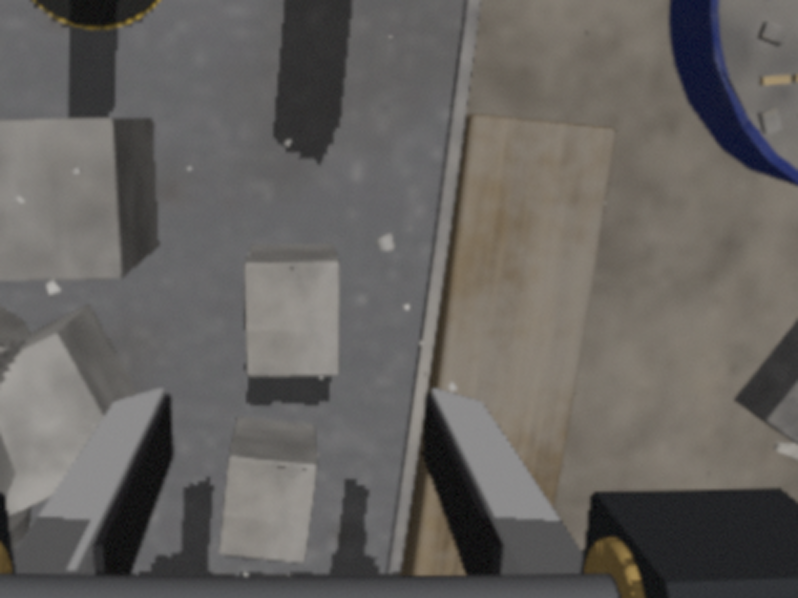

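Block 1's top, at (291,320) in the crop, lands within 0.3 px of where I predicted it, and the fingers straddle it. I'll descend and grip.

```bash
python3 -m creep '[-0.2,-0.25,5,0,0,0,-0.3,0,0,5,0,0,0,-0.3,0,0,3.5,0,0,0,-0.3,0,0,0,0,0,0,-0.3,0,0,0,0,0,0,-0.3]' | grep -E 'tool_pos|wrist'; python3 -m creep '[0,0,0,0,0,0,1,0,0,0,0,0,0,1,0,0,0,0,0,0,1,0,0,0,0,0,0,1,0,0,0,0,0,0,1]' 50 | grep -E 'tool_pos|wrist|open|fing'
```

```text
tool_pos: [681.0, 204.3, 23.1]
wrist_force: [0.2, 0.4, 1.2]
tool_pos: [679.7, 204.0, 21.0]
wrist_force: [1.4, 0.2, 5.7]
opening: 35.4
finger_force: 50.0
```

```bash
python3 -m creep '[0,0,-5,0,0,0,1,0,0,-5,0,0,0,1,0,0,-5,0,0,0,1,0,0,-5,0,0,0.112,1,0,0,-5,0,0,0.112,1,0,0,0,0,0,0,1]' | grep -E 'tool_pos|wrist|open'; python3 -c "
from h import *
go((-35,40),200)"
```

```text
tool_pos: [680.5, 204.2, 273.5]
wrist_force: [0.3, 0.2, -4.4]
opening: 35.7
clk 55.9 tcp [680.5 204.2 273.5] b [ 77.5 473.1] yaw 82.74 F [ 0.3  0.2 -4.4] -> shift cm [-43.3  -11.38   7.2 ]
```

```bash
python3 -m creep '[-5.4,-1.42,0,0,0,0,1,-5.4,-1.42,0,0,0,0,1,-5.4,-1.42,0,0,0,0,1,-5.4,-1.42,0,0,0,0,1,-5.4,-1.42,0,0,0,0,1,-5.4,-1.42,0,0,0,0,1,-5.4,-1.42,0,0,0,0,1,-5.5,-1.44,0,0,0,0,1,0,0,4,0,0,0,1,0,0,0,0,0,0,1]' | grep -E 'tool_pos|wrist|open'; python3 -c "
from h import *
rep(snap('wrist','w22'));go((-35,40),40)"
```

```text
tool_pos: [506.5, -208.9, 222.2]
wrist_force: [-0.8, 1.1, -5.3]
opening: 35.5
[69.3 59.8] board c [ 35.2 -40. ] ang 0.3
[67.6 59. ] board c [-34.5  41.8] ang -0.6
clk 57.2 tcp [ 508.3 -209.4  225.2] b [-40.1  40.8] yaw 82.71 F [ 0.1  0.6 -4.8] -> shift cm [-0.16  0.67 18.52]
```

```bash
python3 -m creep '[0,0.5,4,0,0,0,1,0,0,5,0,0,0,1,0,0,5,0,0,0,1,0,0,2.5,0,0,0,1,0,0,0,0,0,0,1,0,0,0,0,0,0,1,0,0,0,0,0,0,1]' | grep -E 'tool_pos|wrist'; python3 -c "
from h import *
go((-35,40),38)"
```

```text
tool_pos: [517.1, -212.3, 67.1]
wrist_force: [-0.3, -0.0, -4.5]
clk 58.0 tcp [ 517.1 -212.3   67.1] b [-31.1  39. ] yaw 82.69 F [-0.3 -0.  -4.5] -> shift cm [ 0.1  -0.4   2.91]
```

```bash
python3 -m creep '[0.1,-0.4,1,0,0,0,1,0,0,0.8,0,0,0,1,0,0,0,0,0,0,1,0,0,0,0,0,0,1]' | grep -E 'tool_pos|wrist'; python3 -m creep '[0,0,0.3,0,0,0,1,0,0,0.3,0,0,0,1,0,0,0,0,0,0,1,0,0,0,0,0,0,1]' | grep -E 'tool_pos|wrist'; python3 -c "
from h import *
go((-35,40),38)"
```

```text
tool_pos: [511.8, -210.2, 46.9]
wrist_force: [0.3, -0.5, -4.1]
tool_pos: [511.8, -210.1, 40.9]
wrist_force: [-0.1, -1.0, -4.4]
clk 59.0 tcp [ 511.8 -210.1   40.9] b [-36.6  40.5] yaw 82.66 F [-0.1 -1.  -4.4] -> shift cm [-0.05  0.16  0.29]
```

```bash
for i in 1; do python3 -m creep '[0,0,0.1,0,0,0,1,0,0,0.1,0,0,0,1,0,0,0,0,0,0,1,0,0,0,0,0,0,1]' | grep -E 'tool_pos|wrist'; python3 -m creep '[0,0,0.1,0,0,0,1,0,0,0,0,0,0,1,0,0,0,0,0,0,1]' | grep -E 'tool_pos|wrist';python3 -m creep '[0,0,0.1,0,0,0,1,0,0,0,0,0,0,1,0,0,0,0,0,0,1]' | grep -E 'tool_pos|wrist';  done
```

```text
tool_pos: [511.8, -210.1, 38.9]
wrist_force: [-0.5, -0.0, -4.3]
tool_pos: [511.8, -210.1, 37.9]
wrist_force: [0.0, -0.1, -5.0]
tool_pos: [511.9, -210.2, 37.0]
wrist_force: [-0.1, -0.2, -5.9]
```

```bash
for i in 1; do python3 -m creep '[0,0,0.08,0,0,0,1,0,0,0,0,0,0,1,0,0,0,0,0,0,1]' | grep -E 'tool_pos|wrist'; python3 -m creep '[0,0,0.08,0,0,0,1,0,0,0,0,0,0,1,0,0,0,0,0,0,1]' | grep -E 'tool_pos|wrist';  done
```

```text
tool_pos: [511.9, -210.2, 36.9]
wrist_force: [-4.4, 1.7, 5.8]
tool_pos: [511.9, -210.2, 36.9]
wrist_force: [-6.7, 3.8, 11.3]
```

```bash
python3 -m creep '[0,0,-0.15,0,0,0,1,0,0,0,0,0,0,1,0,0,0,0,0,0,-0.05,0,0,0,0,0,0,-0.05,0,0,0,0,0,0,-0.05,0,0,0,0,0,0,-0.05]' | grep -E 'tool_pos|wrist|open'; python3 -m creep '[0,0,-3,0,0,0,-0.05,0,0,-5,0,0,0,-0.05,0,0,-5,0,0,0,-0.05,0,0,-5,0,0,0,-0.05,0,0,-3,0,0,-0.122,-0.3,0,0,0,0,0,0,-0.3,0,0,0,0,0,0,-0.3]' >/dev/null;  python3 -c "
from h import *
rep(snap('wrist','w23'));go((677.1,124.1),250,True)"
```

```text
tool_pos: [511.9, -210.2, 36.8]
wrist_force: [0.0, 0.5, -1.0]
opening: 49.3
[70.5 60.5] board c [ 34.5 -40.5] ang -0.5
[70.  60.1] board c [-35.9 -39.5] ang -0.4
[70.2 60.1] board c [-35.1  40.4] ang -0.6
clk 62.7 tcp [ 510.9 -209.5  244.4] b [-37.6  41. ] yaw 89.56 F [-0.7 -0.2 -0.4] -> shift cm [33.49 16.37 -0.54]
```

```bash
python3 -m creep '[4.8,2.34,0,0,0,0,-0.3,4.8,2.34,0,0,0,0,-0.3,4.8,2.34,0,0,0,0,-0.3,4.8,2.34,0,0,0,0,-0.3,4.8,2.34,0,0,0,0,-0.3,4.8,2.34,0,0,0,0,-0.3,4.7,2.33,0,0,0,0,-0.3,0,0,0,0,0,0,-0.3,0,0,5,0,0,0,-0.3,0,0,5,0,0,0,-0.3]' >/dev/null; python3 -m creep '[0,0,4,0,0,0,-0.3,0,0,0,0,0,0,-0.3,0,0,0,0,0,0,-0.3,0,0,0,0,0,0,-0.3]' | grep -E 'tool_pos|wrist|open'; python3 -c "
from h import *
go((677.1,124.1),16,True);c=snap('wrist','w24'); print(pix(c,[[677.1,124.1,45]]))
crop('w24',140,60,520,345,2.1,'w24b')"
```

```text
tool_pos: [679.1, 123.7, 109.6]
wrist_force: [0.1, -0.1, -0.2]
opening: 61.3
clk 64.5 tcp [679.1 123.7 109.6] b [ 86.5 393. ] yaw 89.62 F [ 0.1 -0.1 -0.2] -> shift cm [ 0.04 -0.24  9.36]
[[278.11341005 225.71732306]]
```

View pics/w24b.png

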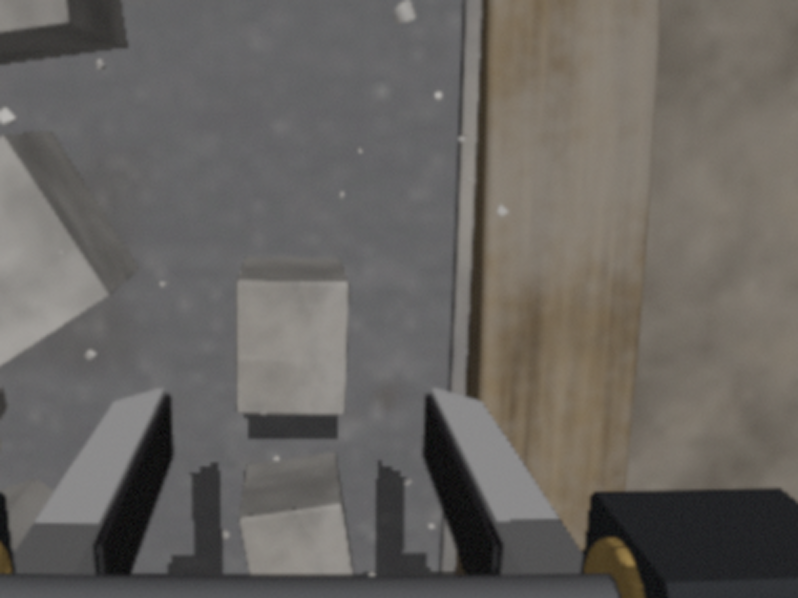

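Block 2, at (292,346) in the crop, is where I predicted and has free space around it. I'll descend, grip and lift, and also check the clutter near block 3 numerically.

```bash
python3 -m creep '[0,-0.24,4,0,0,0,-0.3,0,0,4,0,0,0,-0.3,0,0,1,0,0,0,-0.3,0,0,0,0,0,0,-0.3,0,0,0,0,0,0,-0.3]' | grep -E 'tool_pos|wrist'; python3 -m creep '[0,0,0,0,0,0,1,0,0,0,0,0,0,1,0,0,0,0,0,0,1,0,0,0,0,0,0,1,0,0,0,0,0,0,1]' 50 | grep -E 'tool_pos|wrist|open|fing'; python3 -m creep '[0,0,-5,0,0,0,1,0,0,-5,0,0,0,1,0,0,-5,0,0,0,1,0,0,-5,0,0,0.061,1,0,0,-5,0,0,0.061,1,0,0,0,0,0,0,1]' | grep -E 'tool_pos|wrist|open'; python3 -c "
from h import *
go((-35,-40),200)
a=load('w2'); b=load('w1')
for z in (0,20,40,60): print(z,world(a,np.array([(745,178),(752,215)])*.7,z)[:,:2].round(0).tolist(),world(b,np.array([(108,180),(100,205),(112,250)])*.7,z)[:,:2].round(0).tolist())"
```

```text
tool_pos: [677.0, 124.0, 19.4]
wrist_force: [-0.3, -0.2, 0.3]
tool_pos: [676.2, 123.9, 17.6]
wrist_force: [2.7, 1.2, 1.3]
opening: 35.5
finger_force: 50.0
tool_pos: [676.5, 123.9, 270.3]
wrist_force: [-0.2, 0.6, -4.6]
opening: 35.8
clk 66.5 tcp [676.5 123.9 270.3] b [ 83.9 393. ] yaw 82.7 F [-0.2  0.6 -4.6] -> shift cm [-43.28 -11.99   6.92]
0 [[658.0, 2.0], [622.0, -10.0]] [[654.0, 31.0], [630.0, 42.0], [585.0, 35.0]]
20 [[658.0, 15.0], [623.0, 3.0]] [[654.0, 20.0], [631.0, 31.0], [588.0, 24.0]]
40 [[659.0, 28.0], [625.0, 17.0]] [[655.0, 9.0], [632.0, 19.0], [591.0, 13.0]]
60 [[659.0, 41.0], [627.0, 30.0]] [[655.0, -2.0], [634.0, 8.0], [594.0, 2.0]]
```

```bash
python3 -m creep '[-5.4,-1.5,0,0,0,0,1,-5.4,-1.5,0,0,0,0,1,-5.4,-1.5,0,0,0,0,1,-5.4,-1.5,0,0,0,0,1,-5.4,-1.5,0,0,0,0,1,-5.4,-1.5,0,0,0,0,1,-5.4,-1.5,0,0,0,0,1,-5.4,-1.5,0,0,0,0,1,0,0,4,0,0,0,1,0,0,4,0,0,0,1]' >/dev/null; python3 -m creep '[0,0,4,0,0,0,1,0,0,0,0,0,0,1,0,0,0,0,0,0,1,0,0,0,0,0,0,1]' | grep -E 'tool_pos|wrist|open'; python3 -c "
from h import *
rep(snap('wrist','w25'));go((-35,-40),45)"
```

```text
tool_pos: [501.8, -289.9, 148.6]
wrist_force: [-1.1, -0.2, -3.6]
opening: 35.7
[70.4 60.3] board c [ 35.  -40.5] ang 0.0
[46.3 60. ] board c [-35.6 -27.9] ang 0.0
[69.6 59.7] board c [-34.8  40.3] ang -0.9
clk 68.3 tcp [ 501.8 -289.9  148.7] b [-36.3 -39.9] yaw 82.67 F [-0.5  0.7 -5. ] -> shift cm [1.000e-02 1.000e-01 1.037e+01]
```

```bash
python3 -m creep '[0,0.1,4,0,0,0,1,0,0,4,0,0,0,1,0,0,1.8,0,0,0,1,0,0,0,0,0,0,1,0,0,0,0,0,0,1,0,0,0,0,0,0,1]' | grep -E 'tool_pos|wrist'; python3 -m creep '[0,0,0.3,0,0,0,1,0,0,0.3,0,0,0,1,0,0,0,0,0,0,1,0,0,0,0,0,0,1]' | grep -E 'tool_pos|wrist'; python3 -c "
from h import *
go((-35,-40),34)"
```

```text
tool_pos: [503.1, -290.3, 50.8]
wrist_force: [-0.1, -0.2, -4.9]
tool_pos: [501.9, -289.3, 42.7]
wrist_force: [-0.2, -0.5, -5.6]
clk 69.6 tcp [ 501.9 -289.3   42.7] b [-36.3 -39.3] yaw 82.65 F [-0.2 -0.5 -5.6] -> shift cm [-0.07  0.13  0.87]
```

```bash
python3 -m creep '[0,0,0.3,0,0,0,1,0,0,0.3,0,0,0,1,0,0,0,0,0,0,1,0,0,0,0,0,0,1]' | grep -E 'tool_pos|wrist';  python3 -m creep '[0,0,0.1,0,0,0,1,0,0,0.1,0,0,0,1,0,0,0,0,0,0,1,0,0,0,0,0,0,1]' | grep -E 'tool_pos|wrist';python3 -m creep '[0,0,0.1,0,0,0,1,0,0,0,0,0,0,1,0,0,0,0,0,0,1]' | grep -E 'tool_pos|wrist'; python3 -m creep '[0,0,0.1,0,0,0,1,0,0,0,0,0,0,1,0,0,0,0,0,0,1]' | grep -E 'tool_pos|wrist'
```

```text
tool_pos: [501.9, -289.4, 36.8]
wrist_force: [0.3, 0.5, -4.6]
tool_pos: [501.9, -289.3, 34.8]
wrist_force: [0.7, -0.2, -5.3]
tool_pos: [501.9, -289.3, 33.8]
wrist_force: [0.6, -0.1, -4.3]
tool_pos: [502.0, -289.5, 33.5]
wrist_force: [-3.8, 1.5, 4.1]
```

```bash
python3 -m creep '[0,0,-0.07,0,0,0,1,0,0,0,0,0,0,1,0,0,0,0,0,0,-0.05,0,0,0,0,0,0,-0.05,0,0,0,0,0,0,-0.05,0,0,0,0,0,0,-0.05]' | grep -E 'tool_pos|wrist|open'; python3 -m creep '[0,0,-3,0,0,0,-0.05,0,0,-5,0,0,0,-0.05,0,0,-5,0,0,0,-0.05,0,0,-5,0,0,-0.1385,-0.3,0,0,-3,0,0,-0.1385,-0.3,0,0,0,0,0,0,-0.3,0,0,0,0,0,0,-0.3]' >/dev/null;  python3 -c "
from h import *
rep(snap('wrist','w26'));go((678.6,49.5),250,True)"
```

```text
tool_pos: [502.0, -289.5, 33.6]
wrist_force: [-0.1, 0.0, 0.2]
opening: 49.1
[71.1 60.7] board c [ 34.9 -40.5] ang 0.1
[70.3 60.5] board c [-36.  -39.5] ang -0.3
[69.6 60. ] board c [-35.1  40.2] ang -0.5
clk 73.0 tcp [ 501.1 -288.6  241. ] b [-37.2 -38.7] yaw 98.43 F [-0.6 -0.4 -0.2] -> shift cm [30.85 22.52 -0.86]
```

```bash
python3 -m creep '[4.4,3.2,0,0,0,0,-0.3,4.4,3.2,0,0,0,0,-0.3,4.4,3.2,0,0,0,0,-0.3,4.4,3.2,0,0,0,0,-0.3,4.4,3.2,0,0,0,0,-0.3,4.4,3.2,0,0,0,0,-0.3,4.4,3.3,0,0,0,0,-0.3,0,0,0,0,0,0,-0.3,0,0,5,0,0,0,-0.3,0,0,5,0,0,0,-0.3]' >/dev/null; python3 -m creep '[0,0,4,0,0,0,-0.3,0,0,0,0,0,0,-0.3,0,0,0,0,0,0,-0.3,0,0,0,0,0,0,-0.3]' | grep -E 'tool_pos|wrist|open'; python3 -c "
from h import *
go((678.6,49.5),18,True);c=snap('wrist','w27'); k=pix(c,[[679.3,44.6,45]])[0]; print(k)
im=c['image']; g=cv2.cvtColor(im,cv2.COLOR_BGR2GRAY); m=cv2.inRange(g,140,255); m=cv2.morphologyEx(m,cv2.MORPH_OPEN,np.ones((5,5)))
n,l,s,ce=cv2.connectedComponentsWithStats(m)
for i in range(1,n):
    if s[i,4]>800 and abs(ce[i]-k).max()<60:
        q=world(c,np.argwhere(l==i)[:,::-1],45)[:,:2]; print(s[i],cv2.minAreaRect(q.astype(np.float32)))"
```

```text
tool_pos: [680.3, 48.2, 106.2]
wrist_force: [-0.1, -0.1, 0.8]
opening: 61.2
clk 74.8 tcp [680.3  48.2 106.2] b [ 97.3 318.3] yaw 98.5 F [-0.1 -0.1  0.8] -> shift cm [ 0.17 -0.19  8.82]
[278.87605009 232.53049262]
[ 257  201   48   62 1577] ((680.5442504882812, 44.82599639892578), (31.1126651763916, 42.7495231628418), 9.360373497009277)
```

```bash
python3 -m creep '[0.1,-0.1,3,0,0,0,-0.3,0,0,3,0,0,0,-0.3,0,0,0,0,0,0,-0.3,0,0,0,0,0,0,-0.3]' | grep -E 'tool_pos|wrist'; python3 -m creep '[0,0,0.8,0,0,0,-0.3,0,0,0.8,0,0,0,-0.3,0,0,0.5,0,0,0,-0.3,0,0,0,0,0,0,-0.3,0,0,0,0,0,0,-0.3]' | grep -E 'tool_pos|wrist'; python3 -m creep '[0,0,0,0,0,0,1,0,0,0,0,0,0,1,0,0,0,0,0,0,1,0,0,0,0,0,0,1,0,0,0,0,0,0,1]' 50 | grep -E 'tool_pos|wrist|open|fing'; python3 -m creep '[0,0,-3,0,0,0,1,0,0,-5,0,0,0,1,0,0,-5,0,0,0,1,0,0,-5,0,0,0.1385,1,0,0,-5,0,0,0.1385,1,0,0,0,0,0,0,1]' | grep -E 'tool_pos|wrist|open'; python3 -c "
from h import *
go((35,-40),200)"
```

```text
tool_pos: [678.9, 49.3, 45.5]
wrist_force: [1.0, -0.7, 0.3]
tool_pos: [677.8, 49.4, 22.6]
wrist_force: [0.2, 0.1, -0.8]
tool_pos: [678.1, 49.5, 22.8]
wrist_force: [1.8, 0.5, 0.5]
opening: 35.8
finger_force: 50.0
tool_pos: [679.4, 49.3, 256.7]
wrist_force: [0.1, -0.1, -4.8]
opening: 35.9
clk 77.3 tcp [679.4  49.3 256.7] b [ 96.3 319.3] yaw 82.73 F [ 0.1 -0.1 -4.8] -> shift cm [-35.92  -6.24   5.62]
```

```bash
python3 -m creep '[-5.1,-0.9,0,0,0,0,1,-5.1,-0.9,0,0,0,0,1,-5.1,-0.9,0,0,0,0,1,-5.1,-0.9,0,0,0,0,1,-5.1,-0.9,0,0,0,0,1,-5,-0.9,0,0,0,0,1,-4.9,-0.85,0,0,0,0,1,0,0,0,0,0,0,1,0,0,4,0,0,0,1,0,0,4,0,0,0,1]' >/dev/null; python3 -m creep '[0,0,3,0,0,0,1,0,0,0,0,0,0,1,0,0,0,0,0,0,1,0,0,0,0,0,0,1]' | grep -E 'tool_pos|wrist|open'; python3 -c "
from h import *
rep(snap('wrist','w28'));go((35,-35.2),50)"
```

```text
tool_pos: [571.3, -294.0, 144.3]
wrist_force: [0.3, 0.4, -4.7]
opening: 35.8
[54.2 60.9] board c [ 35.  -32.3] ang -1.4
[68.7 59.6] board c [-35.8 -39.3] ang -0.2
[69.6 59.5] board c [-35.   40.3] ang -0.7
clk 79.1 tcp [ 571.3 -294.1  144.3] b [ 33.2 -35.1] yaw 82.68 F [ 0.2 -0.4 -4.8] -> shift cm [0.01 0.16 9.43]
```

```bash
python3 -m creep '[0,0.15,4,0,0,0,1,0,0,4,0,0,0,1,0,0,0.9,0,0,0,1,0,0,0,0,0,0,1,0,0,0,0,0,0,1,0,0,0,0,0,0,1]' | grep -E 'tool_pos|wrist'; python3 -m creep '[0,0,0.3,0,0,0,1,0,0,0.2,0,0,0,1,0,0,0,0,0,0,1,0,0,0,0,0,0,1]' | grep -E 'tool_pos|wrist'; python3 -c "
from h import *
go((35,-35.2),39)"
```

```text
tool_pos: [573.0, -294.7, 55.5]
wrist_force: [0.8, 0.0, -4.7]
tool_pos: [571.8, -293.8, 48.4]
wrist_force: [-0.0, -0.1, -5.4]
clk 80.3 tcp [ 571.8 -293.8   48.4] b [ 33.7 -34.8] yaw 82.65 F [-0.  -0.1 -5.4] -> shift cm [-0.04  0.13  0.94]
```

```bash
python3 -m creep '[0,0,0.3,0,0,0,1,0,0,0.3,0,0,0,1,0,0,0,0,0,0,1,0,0,0,0,0,0,1]' | grep -E 'tool_pos|wrist';  python3 -m creep '[0,0,0.1,0,0,0,1,0,0,0.1,0,0,0,1,0,0,0,0,0,0,1,0,0,0,0,0,0,1]' | grep -E 'tool_pos|wrist';python3 -m creep '[0,0,0.1,0,0,0,1,0,0,0,0,0,0,1,0,0,0,0,0,0,1]' | grep -E 'tool_pos|wrist'; python3 -m creep '[0,0,0.1,0,0,0,1,0,0,0,0,0,0,1,0,0,0,0,0,0,1]' | grep -E 'tool_pos|wrist'
```

```text
tool_pos: [571.9, -293.9, 42.5]
wrist_force: [0.4, -0.6, -5.5]
tool_pos: [571.9, -293.9, 40.6]
wrist_force: [-1.2, 0.1, -4.8]
tool_pos: [571.8, -293.9, 39.5]
wrist_force: [0.0, -0.4, -4.8]
tool_pos: [572.0, -294.0, 38.8]
wrist_force: [-0.7, -0.2, -2.3]
```

```bash
python3 -m creep '[0,0,0.05,0,0,0,1,0,0,0,0,0,0,1,0,0,0,0,0,0,1]' | grep -E 'tool_pos|wrist'; python3 -m creep '[0,0,0,0,0,0,-0.05,0,0,0,0,0,0,-0.05,0,0,0,0,0,0,-0.05,0,0,0,0,0,0,-0.05]' | grep -E 'tool_pos|wrist|open'; python3 -m creep '[0,0,-3,0,0,0,-0.05,0,0,-5,0,0,0,-0.05,0,0,-5,0,0,0,-0.05,0,0,-5,0,0,0,-0.3,0,0,-5,0,0,0,-0.3,0,0,-3,0,0,0,-0.3,0,0,0,0,0,0,-0.3,0,0,0,0,0,0,-0.3]' >/dev/null;  cat > chk.py <<'E'
from h import *
c=snap('wrist','wf'); rep(c)
g=c['image'].astype(int)
for n,q in (('P1',(-35,40)),('P2',(-35,-40)),('P4',(35,-40))):
    # grey blob (block top) near the plate's centre
    k=pix(c,np.r_[b2w(q),61])[0].astype(int); x0,y0=k-45; x0=max(x0,0); y0=max(y0,0)
    p=c['image'][y0:y0+90,x0:x0+90]; h=cv2.cvtColor(p,cv2.COLOR_BGR2HSV)
    m=((h[...,1]<45)&(h[...,2]>105)).astype(np.uint8); m=cv2.morphologyEx(m,cv2.MORPH_OPEN,np.ones((5,5)))
    nn,l,s,ce=cv2.connectedComponentsWithStats(m); i=l[min(45,l.shape[0]-1),min(45,l.shape[1]-1)]
    if i: 
        w=world(c,np.argwhere(l==i)[:,::-1]+[x0,y0],61)[:,:2]; r=cv2.minAreaRect(w.astype(np.float32)); print(n,'block b',w2b(r[0]).round(1),np.round(r[1],1))
    else: print(n,'none',p[45,45])
E
python3 chk.py
```

```text
tool_pos: [572.0, -293.9, 38.7]
wrist_force: [-1.8, 2.2, 4.7]
tool_pos: [571.9, -293.9, 37.9]
wrist_force: [-0.2, 1.0, -0.5]
opening: 49.3
[69.9 61. ] board c [ 35.3 -40.1] ang 0.0
[70.  59.9] board c [-36. -40.] ang -0.2
[68.9 59.5] board c [-35.   40.1] ang -0.5
P1 block b [-36.2  41.2] [43.1 35.2]
P2 block b [-35.7 -39.6] [44.5 34.7]
P4 block b [ 34.2 -39.6] [44.3 33.9]
```

```bash
python3 - <<'E'
from h import *
c=snap('top','topf'); rep(c)
m=cv2.inRange(cv2.cvtColor(c['image'],cv2.COLOR_BGR2HSV),(5,150,100),(16,255,255)); n,l,s,ce=cv2.connectedComponentsWithStats(m)
print([(s[i].tolist()) for i in range(1,n) if s[i,4]>15 and ce[i][0]<300 and ce[i][1]>130])
print('expected top/foot',pix(c,[[588,342,113],[588,342,17]]).round(0).tolist())
k=pix(c,[519,410,29])[0].astype(int); a=load('top0')['image'][k[1]-12:k[1]+12,k[0]-12:k[0]+12].astype(int); print('nut diff',abs(a-c['image'][k[1]-12:k[1]+12,k[0]-12:k[0]+12]).mean())
o=bot.get_obs(); print(o['clock'],o['finger_force'])
E
```

```text
[[159, 157, 20, 20, 176], [174, 195, 12, 11, 40]]
expected top/foot [[176.0, 197.0], [185.0, 204.0]]
nut diff 1.9895833333333333
84.075 0.0
```

```bash
python3 chk.py | head -3; python3 -c "
from h import *
print(bot.hand_in())"
```

```text
[69.9 59.9] board c [ 35.3 -40.9] ang 0.0
[69.9 59.4] board c [-35.9 -39.6] ang -0.2
[68.8 59.1] board c [-34.9  40.4] ang -0.5
the job is handed in; nothing more can be done
None
```

The job is handed in at about 84 s of the 210 s allowed: by my last camera measurements all three plates are flush in their corners with a block within about 2 mm of centre on each, the pusher stands upright on its pad and the nut has not moved, but the station returned no verdict.

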